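# Sort the microscope parts into their trays

### The job

Tidy the microscope parts on the bench: put both metal objectives in the square steel tray, both black-headed eyepieces in the round white dish, and the slide box flat in the long grey tray. Set each one down gently on the tray floor, fully inside the rim, with objectives and eyepieces still standing upright (glass must not be dropped), and leave the small oil bottle standing where it is.

Things in the scene. Friction and masses are not known exactly. Their poses are not given: they have to be found in the camera images.
- square_tray: Square steel tray, 100 x 100 mm outside, fixed to the bench. Floor 3 mm thick, walls 3 mm thick, rim 10 mm above the bench; inside 94 x 94 mm. Origin: centre of its underside, on the bench; x and y run along its sides, z up. It is turned up to 0.5 rad.
- round_dish: Round white dish, 114 mm outside diameter, fixed to the bench. Floor 3 mm thick, wall 3 mm thick, rim 10 mm above the bench; 108 mm across inside. Origin: centre of its underside; z up.
- long_tray: Oblong grey plastic tray, 124 (its x) x 62 (its y) mm outside, fixed to the bench. Floor 3 mm thick, walls 3 mm thick, rim 10 mm above the bench; inside 118 x 56 mm. Origin: centre of its underside; x along its length, z up. It is turned up to 0.5 rad.
- long_objective: The taller of two metal microscope objectives, loose, standing upright on its thread end with its nose up, 60 mm tall, about 0.14 kg. From the bottom: brass thread 20 mm in diameter up to 4 mm, straight barrel 26 mm in diameter from 4 to 30 mm (grip here), then a nose 20 mm in diameter narrowing to 12 mm. Origin: centre of its underside; z up along its axis.
- short_objective: The shorter metal microscope objective, loose, standing upright, 38 mm tall, about 0.10 kg: same 20 mm thread and 26 mm barrel (4 to 30 mm, grip here), then only a short nose. Origin: centre of its underside; z up along its axis.
- tall_eyepiece: The taller of two eyepieces, loose, standing upright on its tube, lens up, 52 mm tall, about 0.09 kg: steel tube 28 mm in diameter up to 24 mm, wider black head 38 mm in diameter from 24 to 52 mm (grip here), glass lens on top. Origin: centre of its underside; z up along its axis.
- short_eyepiece: The shorter eyepiece, loose, standing upright on its tube, lens up, 36 mm tall, about 0.07 kg: steel tube 28 mm in diameter up to 15 mm, black head 38 mm in diameter from 15 to 36 mm (grip here). Origin: centre of its underside; z up along its axis.
- slide_box: Closed white plastic microscope-slide box, loose, lying flat, 84 (its x) x 30 (its y) x 32 mm high, about 0.06 kg, with a grey seam and catch. Grip it across its 30 mm width. Origin: centre of its underside; x along its length, z up. At the start its x axis is within 0.6 rad of the world x axis.
- oil_bottle: Small amber immersion-oil bottle with a black cap, 28 mm in diameter and 58 mm tall, loose, standing among the things; not to be sorted, it stays where it is. Origin: centre of its underside; z up.

How it is judged:
By the outcome, as a careful person would: the job done as asked, in the order asked, and still so for the second after the job is handed in, with the robot touching nothing.
It also fails if it takes over 128 s, if anything falls off the work surface, if the arm or the gripper's body presses on something with over 40 N, if the wrist force passes 120 N, or if a joint passes its speed limit or range.

### The arm

A 6-joint arm with a two-finger parallel gripper is mounted at the origin on the work surface. World frame = base frame: x ahead of the robot, y to its left, z up, the work surface at z = 0. Lengths are in m, angles in rad, forces in N, time in s.
With the tool pointing down it reaches from about 0.375 to 0.9 m from the base axis. Payload 3.1 kg.
Tool frame: the origin (TCP) lies on the centre line of the jaws, within the pads' length; the fingertips stand robot.tip_reach ahead of it and the grasp point (between the pads) is the TCP (robot.tip_reach is the distance from the TCP to the fingertips, in m); z points along the fingers, y is the direction in which the jaws open and shut (so a half turn about z gives the same grasp; the last joint's range is limited). The gripper opens to 87 mm and grips with 3 to 60 N. Pads are 19 mm wide; open, the fingers measure 117 mm over their backs; the gripper's body (75 mm by 190 mm) begins 51 mm behind the grasp point.
Start: joints at [1.107, 0.527, 1.433, -0, 1.181, -0.178], TCP at [0.176, 0.6, 0.242] pointing down, gripper open.
Joint ranges: [-3.08, 3.08], [-0.75, 2.2], [0.22, 2.44], [-1.43, 4.57], [0, 2.65], [-2.85, 2.85]. Speed limits (rad/s): [2.79, 2.79, 3.14, 3.14, 3.14, 3.14].

### API

Orientations are given as a unit quaternion [x, y, z, w].
In Python, from rig import telemetry, viewer, robot gives the robot as it stands. The module is installed in compiled form; this text tells all that it offers.
- The arm moves only by the tool step_arm, never from a script. Its argument "targets" is a list of rows, each an object of numbers: "dx", "dy", "dz": the shift along the tool's x, y, z in m; "rx", "ry", "rz": the turn, a rotation vector about the tool's x, y, z in degrees. In form: [{"dx": .., "dy": .., "dz": .., "rx": .., "ry": .., "rz": ..}, ...]. A call has exactly 5 rows; each row is the pose to reach, as a shift and turn from the pose measured when the call began, along the tool's axes at that moment; what a row does not reach only later rows make up. A row lasts 1/8 s, in which the tool goes at most 62.5 mm and 10.7 degrees, less where a joint would pass 70% of its speed; a pose out of reach is approached as far as the arm can. A call with a gripper value outside its range is refused whole. "gripper" is the opening, from 0 (shut) to 1 (fully open), set as the call begins (left out, the last holds). The fingers move at their own pace and stop on an object; "force" is the grip in N (left out, the last holds). Time passes only in rows, so rows that repeat a pose let the fingers close, or fill a call up. It gives the time, the measured TCP pose, the force and the opening at its end, in the units of the state.
- telemetry.get_obs(): the state, without advancing time (a new reading comes with each control period).
- viewer.camera(name): name is "side" or "top"; returns a dict with "img" (480x640x3 uint8, blue, green, red), "depth" (480x640 float32, m along the optical axis (not along the pixel's ray), 0 where there is no reading), "K" (3x3 intrinsics, pixels), "R" (3x3) and "t" (3): a world point X has camera coordinates R X + t. Camera axes: x right, y down, z forward; pixel columns grow to the right and rows downward; lengths in m; the calibration is good to about 2 mm. A picture is of the moment at which its call begins.
- robot.hand_in(): hands the job in, once; it reports no verdict.
The state is a dict: "time": time; "q": joint angles; "joint_velocities": joint speeds; "joint_torque": joint torques, N m; "position": TCP position; "tool_rot": TCP orientation; "ft_force": force on the tool from outside, world axes, zero at the start; "moment": the same for the moment, N m; "grip_width": finger opening in m.
Only numpy, scipy, OpenCV 4.12 (cv2) and the standard library are available. Lean on these libraries where they do the work, as an engineer would, in place of code of your own. Each camera call takes 0.05 s, during which the arm holds its last target.

## Working session

There is one attempt and no reset: what is moved stays moved. The work goes in short steps, Python scripts to look and compute and a tool call to move; the robot and the scene stay as the last step left them, time stands still between calls to the robot, and variables do not carry over. Pictures are saved under pics/ and viewed, and the job is handed in when it is done.

Besides the shell and the picture viewer there is one more tool, called after "Request:" in YAML: its name, and indented under it one key for each argument. step_arm: Moves the arm, as the interface text tells. Its arguments: {"type":"object","properties":{"targets":{"type":"array"},"gripper":{"type":"number"},"force":{"type":"number"}},"required":["targets"]}

```bash
mkdir -p pics; ls; python3 - <<'E'
from rig import telemetry, viewer, robot
import cv2,numpy as np
o=telemetry.get_obs(); print(o); print(robot.tip_reach)
for n in("top","side"):
    c=viewer.camera(n); cv2.imwrite(f"pics/{n}0.png",c["img"]); print(n,c["K"],c["R"],c["t"],-c["R"].T@c["t"])
    np.savez(f"{n}0.npz",**{k:c[k] for k in("img","depth","K","R","t")})
E
```

```text
pics
{'time': 0.0, 'q': array([ 1.10749179e+00,  5.28488666e-01,  1.43391197e+00,  3.34420445e-05,
        1.18138058e+00, -1.78498621e-01]), 'joint_velocities': array([ 0.0003903 ,  0.0015682 , -0.00064482, -0.00106258, -0.00104422,
        0.00123419]), 'joint_torque': array([ 1.22717365e-04, -4.40046358e+01, -1.76588881e+01,  6.32461673e-02,
        5.81334648e-02, -1.62320016e-04]), 'position': array([0.17525449, 0.59920363, 0.24055469]), 'tool_rot': array([ 1.41928374e-01,  9.89876325e-01, -1.03354391e-03, -3.59833930e-04]), 'ft_force': array([0.10793736, 0.22102056, 0.51443213]), 'moment': array([-0.0652143 ,  0.01545032, -0.01141285]), 'grip_width': 0.08729743683035274}
0.019
top [[450.29534548   0.         330.46098757]
 [  0.         450.29534548 234.82827434]
 [  0.           0.           1.        ]] [[ 0.01392973 -0.9998673   0.00844628]
 [-0.98613262 -0.01513447 -0.16526768]
 [ 0.16537358 -0.00602702 -0.98621258]] [-0.01227739  0.56591947  0.81878241] [0.4228377  0.00122395 0.90112541]
side [[433.08900693   0.         323.17719112]
 [  0.         433.08900693 239.34935327]
 [  0.           0.           1.        ]] [[ 0.92862561 -0.37069433  0.01549818]
 [-0.17240188 -0.46811841 -0.86668492]
 [ 0.32853017  0.80215389 -0.49861514]] [-0.52570765  0.13149251  0.66449226] [ 0.29254939 -0.66634784  0.45343599]
```

View pics/top0.png

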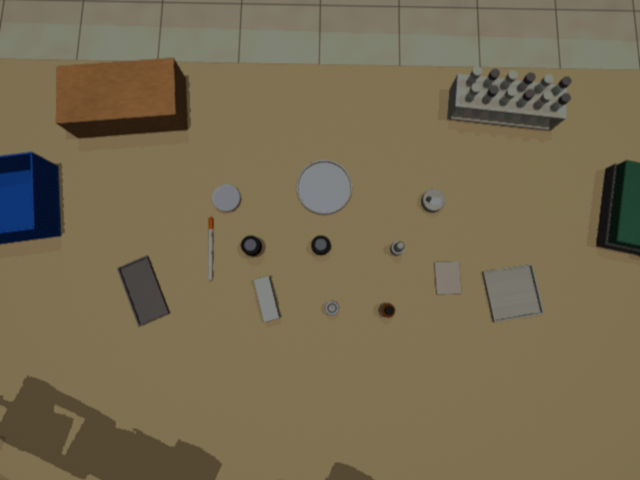

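View pics/side0.png

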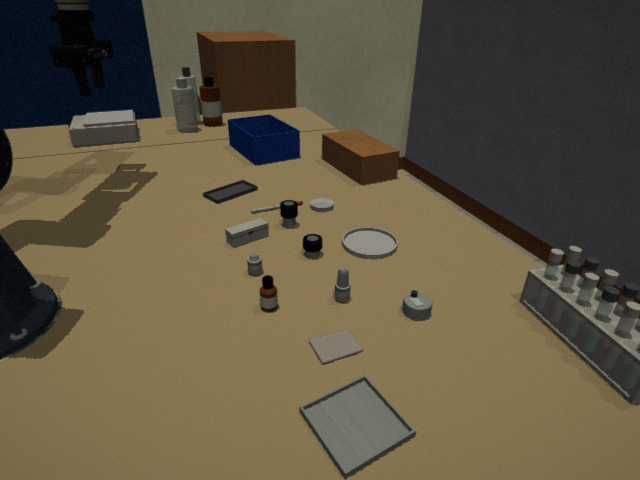

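The top view shows the long tray (144,291), slide box (267,299), eyepieces (252,246) and (321,245), short objective (332,308), long objective (398,247), bottle (387,311), square tray (512,293) and dish (324,188). The side view agrees. It shows the taller eyepiece beside the pen. Next I'll measure them.

```bash
cat > h.py <<'E'
import numpy as np,cv2
def load(n): 
    d=np.load(n); return {k:d[k] for k in d}
def ray(c,u,v,z):
    d=c["R"].T@np.array([(u-c["K"][0,2])/c["K"][0,0],(v-c["K"][1,2])/c["K"][1,1],1]); o=-c["R"].T@c["t"]
    return o+d*(z-o[2])/d[2]
def cloud(c):
    v,u=np.mgrid[0:480,0:640]; Z=c["depth"]
    P=np.stack([(u-c["K"][0,2])/c["K"][0,0]*Z,(v-c["K"][1,2])/c["K"][1,1]*Z,Z],-1)-c["t"]
    return P@c["R"]
def proj(c,X):
    p=c["R"]@np.array(X)+c["t"]; p=c["K"]@p; return p[:2]/p[2]
E
python3 - <<'E'
from h import *
for n in("top0.npz","side0.npz"):
    c=load(n);P=cloud(c)
    b=P[(c["depth"]>0)&(abs(P[...,2])<.02)&(P[...,0]>.3)&(P[...,0]<.7)&(abs(P[...,1])<.5)]
    print(n,"bench z",np.median(b[:,2]),b[:,2].std())
    m=((P[...,2]>.013)&(P[...,2]<.09)&(P[...,0]>.3)&(P[...,0]<.72)&(abs(P[...,1])<.52)&(c["depth"]>0)).astype(np.uint8)
    k,lab,st,ce=cv2.connectedComponentsWithStats(m)
    for i in range(1,k):
        if st[i,4]<12: continue
        Q=P[lab==i]; zt=np.percentile(Q[:,2],95); T=Q[Q[:,2]>zt-.006]
        print(ce[i].round(0),st[i,4],"ztop %.3f"%zt,"topc",T[:,:2].mean(0).round(4),"ext",np.ptp(T[:,:2],axis=0).round(3))
c=load("top0.npz")
im=c["img"]; cv2.imwrite("pics/crop0.png",cv2.resize(im[150:340,100:560],None,fx=1.7,fy=1.7,interpolation=cv2.INTER_CUBIC))
E
```

```text
top0.npz bench z 0.0005664042073995901 0.0022858474460252247
[433. 199.] 414 ztop 0.030 topc [ 0.6455 -0.2094] ext [0.042 0.042]
[251. 245.] 352 ztop 0.055 topc [0.5446 0.1488] ext [0.037 0.036]
[320. 245.] 317 ztop 0.039 topc [0.5495 0.0153] ext [0.036 0.037]
[397. 247.] 162 ztop 0.062 topc [ 0.5465 -0.1354] ext [0.015 0.015]
[266. 298.] 735 ztop 0.035 topc [0.4439 0.1174] ext [0.085 0.048]
[332. 307.] 151 ztop 0.040 topc [ 0.4285 -0.0084] ext [0.013 0.019]
[387. 310.] 192 ztop 0.060 topc [ 0.4253 -0.1142] ext [0.015 0.015]
side0.npz bench z 0.0009523618239497278 0.002348093937109848
[289. 211.] 343 ztop 0.054 topc [0.5429 0.1446] ext [0.036 0.04 ]
[247. 230.] 647 ztop 0.034 topc [0.4422 0.1137] ext [0.087 0.048]
[312. 243.] 324 ztop 0.038 topc [0.548  0.0117] ext [0.036 0.04 ]
[254. 262.] 216 ztop 0.039 topc [ 0.4275 -0.0113] ext [0.019 0.016]
[343. 283.] 376 ztop 0.061 topc [ 0.5446 -0.1385] ext [0.017 0.014]
[268. 292.] 442 ztop 0.059 topc [ 0.424  -0.1173] ext [0.016 0.016]
[417. 303.] 541 ztop 0.030 topc [ 0.6443 -0.2115] ext [0.042 0.043]
```

View pics/crop0.png

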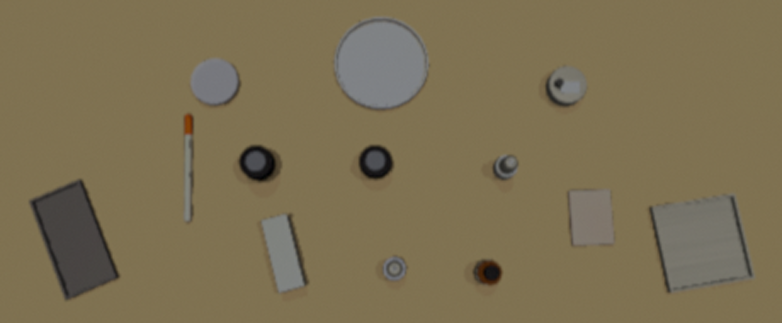

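The crop shows all the parts standing clear of each other, and the measured heights match the specs to about 3 mm. The two views differ by about 3 mm in y. Now the trays and the box yaw.

```bash
cat > trays.py <<'E'
from h import *
def go(c,name,seeds):
    hsv=cv2.cvtColor(c["img"],cv2.COLOR_BGR2HSV)
    # bench: brownish, saturated
    m=((hsv[...,1]<75)).astype(np.uint8)
    cv2.imwrite(f"pics/m_{name}.png",m*255)
    k,lab=cv2.connectedComponents(cv2.morphologyEx(m,cv2.MORPH_CLOSE,np.ones((3,3))))
    for nm,(u,v),z in seeds:
        mm=(lab==lab[v,u]).astype(np.uint8)
        cs=max(cv2.findContours(mm,cv2.RETR_EXTERNAL,cv2.CHAIN_APPROX_NONE)[0],key=cv2.contourArea)[:,0,:]
        W=np.array([ray(c,a,b,z)[:2] for a,b in cs])*1000
        r=cv2.minAreaRect(W.astype(np.float32)); h=cv2.convexHull(W.astype(np.float32))
        (cc,rad)=cv2.minEnclosingCircle(h)
        bp=cv2.boxPoints(r); e=bp[1]-bp[0]; e2=bp[2]-bp[1]; L=e if np.hypot(*e)>np.hypot(*e2) else e2
        print(name,nm,"rect c",np.round(r[0],1),"size",np.round(r[1],1),"long yaw rad %.3f"%np.arctan2(L[1],L[0]),"circ",np.round(cc,1),round(2*rad,1))
go(load("top0.npz"),"top",[("sq",(512,293),.008),("dish",(324,188),.008),("long",(144,291),.008),("box",(267,299),.032)])
go(load("side0.npz"),"side",[("sq",(357,425),.008),("dish",(370,243),.008),("long",(231,191),.008)])
E
python3 trays.py
```

```text
top sq rect c [ 463.1 -366.1] size [102.3 103.9] long yaw rad -1.397 circ [ 462.9 -366.9] 140.9
top dish rect c [673.4  11.4] size [115.1 114.9] long yaw rad 0.793 circ [673.3  11.2] 117.2
top long rect c [457.1 363.6] size [124.9  64.3] long yaw rad 0.431 circ [456.4 363.7] 137.5
top box rect c [444.  117.2] size [86.  33.2] long yaw rad 0.280 circ [443.8 118.2] 89.0
side sq rect c [ 462.  -366.5] size [105.  106.3] long yaw rad -1.396 circ [ 462.5 -367.5] 146.7
side dish rect c [672.3   8.7] size [127.4 113.7] long yaw rad 1.153 circ [670.3   9.3] 128.8
side long rect c [457.1 363. ] size [135.8  79.1] long yaw rad 0.441 circ [459.6 360.1] 151.5
```

View pics/m_top.png

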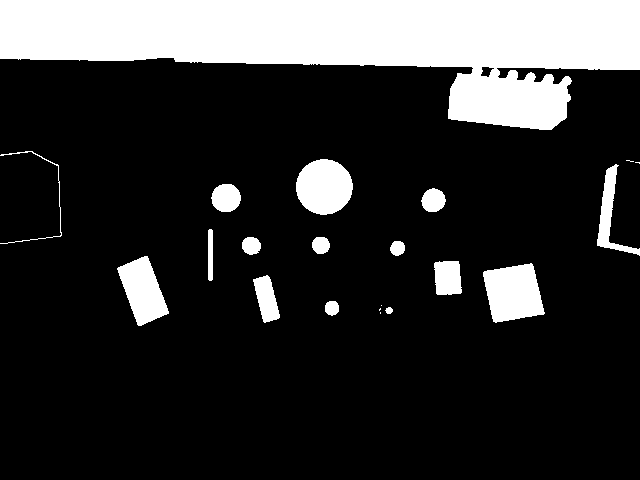

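```bash
cat > go.py <<'E'
import sys,numpy as np
from scipy.spatial.transform import Rotation as R
from rig import telemetry
def st():
    return telemetry.get_obs()
o=st(); T=R.from_quat(o["tool_rot"]).as_matrix()
ang=np.arctan2(T[1,1],T[0,1])
print("t %.2f pos"%o["time"],o["position"].round(4),"jaw %.3f"%ang,"tilt deg",np.degrees(T[:2,2]).round(2),"F",o["ft_force"].round(2),"w %.4f"%o["grip_width"],"q",o["q"].round(2))
for a in sys.argv[1:]:   # x,y,z,jaw
    v=[float(s) for s in a.split(",")]
    d=T.T@(np.array(v[:3])-o["position"])
    c,s=np.cos(v[3]),np.sin(v[3])
    G=np.array([[-s*-1*-1,c,0],[c,s,0],[0,0,-1]]).astype(float)
    y=np.array([c,s,0]);z=np.array([0,0,-1.]);G=np.stack([np.cross(y,z),y,z],1)
    r=R.from_matrix(T.T@G).as_rotvec(degrees=True)
    print(a,"d mm",(d*1000).round(1),"rot",r.round(1))
E
python3 go.py .5455,-.137,.18,.174
```

```text
t 0.10 pos [0.1753 0.5992 0.2407] jaw 1.286 tilt deg [-0.05 -0.1 ] F [0.78 0.11 0.5 ] w 0.0872 q [ 1.11  0.53  1.43 -0.    1.18 -0.18]
.5455,-.137,.18,.174 d mm [-562.1 -602.5   61.7] rot [-0.1  0.  63.7]
```

Request:
step_arm:
  targets:
    - {"dx":-0.04,"dy":-0.042,"dz":0,"rz":5}
    - {"dx":-0.08,"dy":-0.085,"dz":0,"rz":10}
    - {"dx":-0.12,"dy":-0.128,"dz":0,"rz":15}
    - {"dx":-0.16,"dy":-0.171,"dz":0,"rz":20}
    - {"dx":-0.2,"dy":-0.214,"dz":0,"rz":25}
  gripper: 0.75
  force: 25

```text
invalid input
```

```bash
python3 go.py .5455,-.137,.18,.174
```

```text
t 0.10 pos [0.1753 0.5992 0.2407] jaw 1.286 tilt deg [-0.05 -0.1 ] F [0.78 0.11 0.5 ] w 0.0872 q [ 1.11  0.53  1.43 -0.    1.18 -0.18]
.5455,-.137,.18,.174 d mm [-562.1 -602.5   61.7] rot [-0.1  0.  63.7]
```

Request:
step_arm:
  targets:
    - {"dx":-0.04,"dy":-0.042,"dz":0,"rx":0,"ry":0,"rz":5}
    - {"dx":-0.08,"dy":-0.085,"dz":0,"rx":0,"ry":0,"rz":10}
    - {"dx":-0.12,"dy":-0.128,"dz":0,"rx":0,"ry":0,"rz":15}
    - {"dx":-0.16,"dy":-0.171,"dz":0,"rx":0,"ry":0,"rz":20}
    - {"dx":-0.2,"dy":-0.214,"dz":0,"rx":0,"ry":0,"rz":25}
  gripper: 0.75
  force: 25

```text
time: 0.72
position: [0.3076, 0.336, 0.2409]
tool_rot: [0.354, 0.935, -0.001, -0.0]
ft_force: [1.7, -0.7, 0.1]
grip_width: 0.0656
```

```bash
python3 go.py .5455,-.137,.18,.174
```

```text
t 0.72 pos [0.3076 0.336  0.2409] jaw 0.847 tilt deg [-0.05 -0.11] F [ 1.71 -0.68  0.07] w 0.0656 q [ 0.58  0.3   1.84 -0.    1.   -0.26]
.5455,-.137,.18,.174 d mm [-491.4 -196.9   61.6] rot [-0.1  0.1 38.6]
```

Request:
step_arm:
  targets:
    - {"dx":-0.055,"dy":-0.022,"dz":0,"rx":0,"ry":0,"rz":5}
    - {"dx":-0.11,"dy":-0.044,"dz":0,"rx":0,"ry":0,"rz":10}
    - {"dx":-0.165,"dy":-0.066,"dz":0,"rx":0,"ry":0,"rz":15}
    - {"dx":-0.22,"dy":-0.088,"dz":0,"rx":0,"ry":0,"rz":20}
    - {"dx":-0.275,"dy":-0.11,"dz":0,"rx":0,"ry":0,"rz":25}

```text
time: 1.35
position: [0.4413, 0.0696, 0.2412]
tool_rot: [0.549, 0.836, -0.001, 0.0]
ft_force: [0.6, 0.4, -0.6]
grip_width: 0.0652
```

```bash
python3 go.py .5455,-.137,.15,.174
```

```text
t 1.35 pos [0.4413 0.0696 0.2412] jaw 0.408 tilt deg [-0.05 -0.1 ] F [ 0.57  0.38 -0.6 ] w 0.0652 q [-0.09  0.29  1.86 -0.    0.99 -0.5 ]
.5455,-.137,.15,.174 d mm [-230.9   13.8   91.5] rot [-0.1  0.1 13.4]
```

Request:
step_arm:
  targets:
    - {"dx":-0.055,"dy":0.003,"dz":0.02,"rx":0,"ry":0,"rz":5}
    - {"dx":-0.11,"dy":0.006,"dz":0.04,"rx":0,"ry":0,"rz":9}
    - {"dx":-0.165,"dy":0.009,"dz":0.06,"rx":0,"ry":0,"rz":13.4}
    - {"dx":-0.21,"dy":0.012,"dz":0.08,"rx":0,"ry":0,"rz":13.4}
    - {"dx":-0.231,"dy":0.014,"dz":0.09,"rx":0,"ry":0,"rz":13.4}

```text
time: 1.98
position: [0.5462, -0.1391, 0.1501]
tool_rot: [0.644, 0.765, -0.001, -0.0]
ft_force: [-0.3, 0.4, 0.1]
grip_width: 0.0653
```

```bash
cat > snap.py <<'E'
import sys
from h import *
from rig import viewer
for n in("top","side"):
    c=viewer.camera(n); np.savez(f"{n}_{sys.argv[1]}.npz",**{k:c[k] for k in("img","depth","K","R","t")})
    if n in sys.argv[2:]: cv2.imwrite(f"pics/{n}_{sys.argv[1]}.png",c["img"])
E
python3 snap.py a side; python3 go.py .5455,-.137,.025,.174
```

```text
t 2.08 pos [ 0.546  -0.1383  0.1502] jaw 0.172 tilt deg [-0.12 -0.06] F [ 0.05  0.84 -0.18] w 0.0650 q [-0.45  0.57  1.67 -0.    0.9  -0.62]
.5455,-.137,.025,.174 d mm [  1.4   0.  125.2] rot [-0.1  0.  -0.1]
```

View pics/side_a.png

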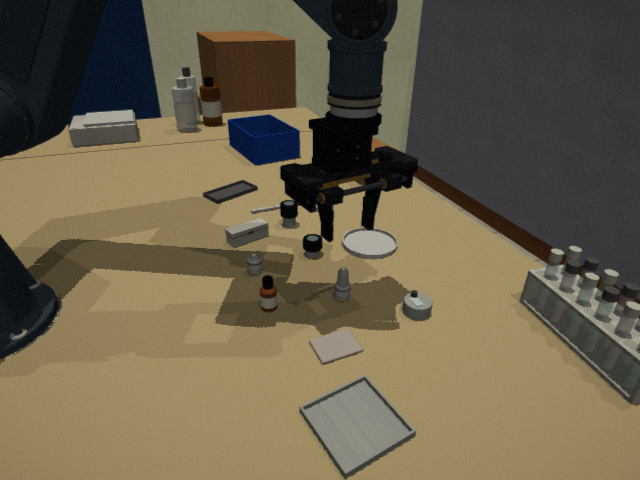

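The fingers are open above the long objective. Their tips are near (327,236) and (370,231), straddling its column at x≈343. I'll descend in two stages.

Request:
step_arm:
  targets:
    - {"dx":0.001,"dy":0,"dz":0.025,"rx":0,"ry":0,"rz":0}
    - {"dx":0.001,"dy":0,"dz":0.045,"rx":0,"ry":0,"rz":0}
    - {"dx":0.001,"dy":0,"dz":0.065,"rx":0,"ry":0,"rz":0}
    - {"dx":0.001,"dy":0,"dz":0.08,"rx":0,"ry":0,"rz":0}
    - {"dx":0.001,"dy":0,"dz":0.085,"rx":0,"ry":0,"rz":0}

```text
time: 2.7
position: [0.5449, -0.136, 0.0649]
tool_rot: [0.643, 0.766, -0.001, -0.001]
ft_force: [-0.1, 0.6, -0.0]
grip_width: 0.0653
```

```bash
python3 snap.py b; python3 - <<'E'
from h import *
c=load("side_b.npz"); cv2.imwrite("pics/side_bz.png",cv2.resize(c["img"][180:330,260:460],None,fx=3.5,fy=3.5,interpolation=cv2.INTER_CUBIC))
E
python3 go.py .5455,-.137,.025,.174
```

```text
t 2.80 pos [ 0.5454 -0.1367  0.0652] jaw 0.172 tilt deg [-0.15 -0.04] F [-0.63 -0.33  0.05] w 0.0655 q [-0.44  0.7   1.72 -0.    0.72 -0.61]
.5455,-.137,.025,.174 d mm [-0.3  0.2 40.2] rot [-0.2  0.  -0.1]
```

View pics/side_bz.png

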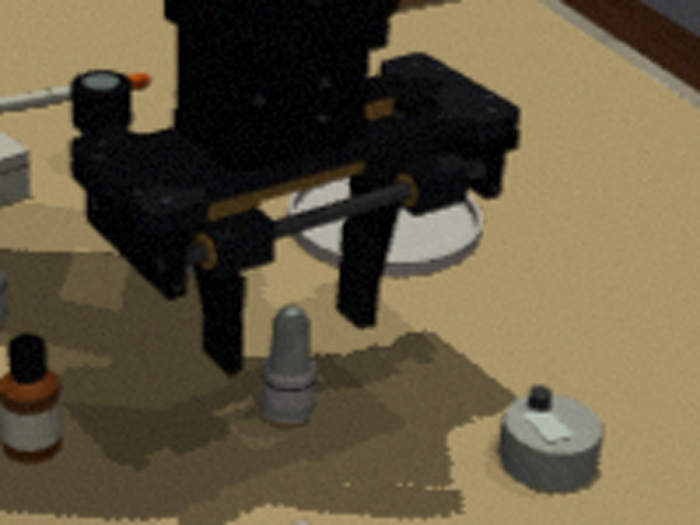

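The objective stands between the open fingers, near (290,345) in the crop, so it is safe to descend.

Request:
step_arm:
  targets:
    - {"dx":0,"dy":0,"dz":0.015,"rx":0,"ry":0,"rz":0}
    - {"dx":0,"dy":0,"dz":0.028,"rx":0,"ry":0,"rz":0}
    - {"dx":0,"dy":0,"dz":0.036,"rx":0,"ry":0,"rz":0}
    - {"dx":0,"dy":0,"dz":0.039,"rx":0,"ry":0,"rz":0}
    - {"dx":0,"dy":0,"dz":0.039,"rx":0,"ry":0,"rz":0}

```text
time: 3.42
position: [0.5452, -0.1367, 0.026]
tool_rot: [0.644, 0.765, -0.001, -0.001]
ft_force: [0.2, 0.1, -0.1]
grip_width: 0.065
```

Request:
step_arm:
  targets:
    - {"dx":0,"dy":0,"dz":0,"rx":0,"ry":0,"rz":0}
    - {"dx":0,"dy":0,"dz":0,"rx":0,"ry":0,"rz":0}
    - {"dx":0,"dy":0,"dz":0,"rx":0,"ry":0,"rz":0}
    - {"dx":0,"dy":0,"dz":0,"rx":0,"ry":0,"rz":0}
    - {"dx":0,"dy":0,"dz":0,"rx":0,"ry":0,"rz":0}
  gripper: 0.1
  force: 20

```text
time: 4.05
position: [0.5453, -0.1368, 0.0261]
tool_rot: [0.644, 0.765, -0.001, -0.001]
ft_force: [0.5, 0.2, 0.9]
grip_width: 0.0251
```

```bash
python3 go.py .4663,-.3882,.10,.174
```

```text
t 4.05 pos [ 0.5453 -0.1368  0.0261] jaw 0.172 tilt deg [-0.15 -0.03] F [0.54 0.21 0.86] w 0.0251 q [-0.44  0.77  1.73 -0.    0.64 -0.61]
.4663,-.3882,.10,.174 d mm [-234.2 -121.1  -73.6] rot [-0.2  0.  -0.1]
```

Gripped at 25 mm, which matches the 26 mm barrel. Now lift and carry.

Request:
step_arm:
  targets:
    - {"dx":0,"dy":0,"dz":-0.01,"rx":0,"ry":0,"rz":0}
    - {"dx":0,"dy":0,"dz":-0.03,"rx":0,"ry":0,"rz":0}
    - {"dx":0,"dy":0,"dz":-0.05,"rx":0,"ry":0,"rz":0}
    - {"dx":0,"dy":0,"dz":-0.065,"rx":0,"ry":0,"rz":0}
    - {"dx":0,"dy":0,"dz":-0.07,"rx":0,"ry":0,"rz":0}

```text
time: 4.68
position: [0.546, -0.1369, 0.0973]
tool_rot: [0.644, 0.765, -0.001, 0.0]
ft_force: [0.0, 0.6, -1.6]
grip_width: 0.0256
```

Request:
step_arm:
  targets:
    - {"dx":-0.03,"dy":-0.015,"dz":0,"rx":0,"ry":0,"rz":0}
    - {"dx":-0.07,"dy":-0.036,"dz":0,"rx":0,"ry":0,"rz":0}
    - {"dx":-0.11,"dy":-0.057,"dz":0,"rx":0,"ry":0,"rz":0}
    - {"dx":-0.15,"dy":-0.078,"dz":0,"rx":0,"ry":0,"rz":0}
    - {"dx":-0.18,"dy":-0.093,"dz":0,"rx":0,"ry":0,"rz":0}

```text
time: 5.3
position: [0.4842, -0.3319, 0.0971]
tool_rot: [0.644, 0.765, -0.001, -0.0]
ft_force: [0.7, 0.0, -0.8]
grip_width: 0.0255
```

```bash
python3 go.py .4663,-.3882,.05,.174
```

```text
t 5.30 pos [ 0.4842 -0.3319  0.0971] jaw 0.171 tilt deg [-0.09 -0.05] F [ 0.71  0.03 -0.8 ] w 0.0255 q [-0.79  0.67  1.64 -0.    0.82 -0.96]
.4663,-.3882,.05,.174 d mm [-52.4 -27.1  47.2] rot [-0.1  0.  -0.2]
```

Request:
step_arm:
  targets:
    - {"dx":-0.025,"dy":-0.013,"dz":0,"rx":0,"ry":0,"rz":0}
    - {"dx":-0.045,"dy":-0.023,"dz":0.01,"rx":0,"ry":0,"rz":0}
    - {"dx":-0.0525,"dy":-0.027,"dz":0.025,"rx":0,"ry":0,"rz":0}
    - {"dx":-0.0525,"dy":-0.027,"dz":0.038,"rx":0,"ry":0,"rz":0}
    - {"dx":-0.0525,"dy":-0.027,"dz":0.042,"rx":0,"ry":0,"rz":0}

```text
time: 5.92
position: [0.4659, -0.3861, 0.0533]
tool_rot: [0.644, 0.765, -0.0, -0.002]
ft_force: [-0.5, 0.5, -1.7]
grip_width: 0.0259
```

```bash
python3 snap.py c; python3 - <<'E'
from h import *
c=load("side_c.npz"); cv2.imwrite("pics/side_cz.png",cv2.resize(c["img"][260:470,220:460],None,fx=2.8,fy=2.8,interpolation=cv2.INTER_CUBIC))
E
python3 go.py .4663,-.3882,.029,.174
```

```text
t 6.03 pos [ 0.4664 -0.3866  0.0542] jaw 0.172 tilt deg [-0.18  0.06] F [-0.66  0.81 -0.79] w 0.0252 q [-0.88  0.76  1.61 -0.    0.78 -1.05]
.4663,-.3882,.029,.174 d mm [-1.6 -0.3 25.2] rot [-0.2 -0.1 -0.1]
```

View pics/side_cz.png

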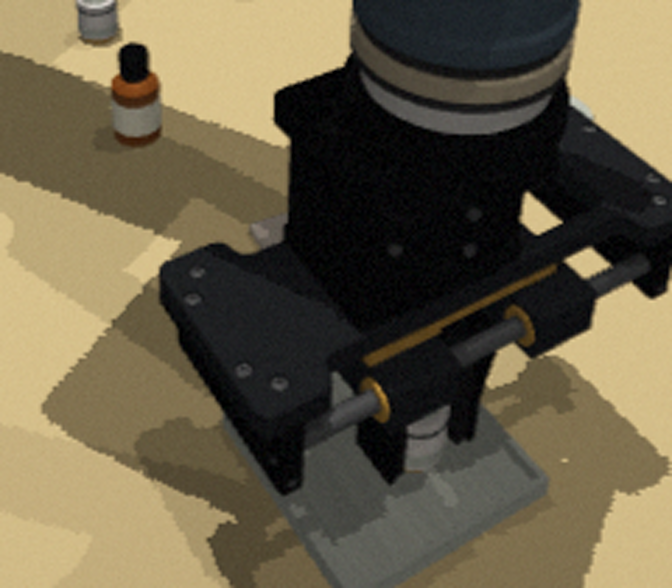

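The objective is held over the tray interior at crop (425,445), with the bench clear around it. Lower slowly.

Request:
step_arm:
  targets:
    - {"dx":-0.001,"dy":0,"dz":0.01,"rx":0,"ry":0,"rz":0}
    - {"dx":-0.001,"dy":0,"dz":0.017,"rx":0,"ry":0,"rz":0}
    - {"dx":-0.001,"dy":0,"dz":0.021,"rx":0,"ry":0,"rz":0}
    - {"dx":-0.001,"dy":0,"dz":0.023,"rx":0,"ry":0,"rz":0}
    - {"dx":-0.001,"dy":0,"dz":0.0235,"rx":0,"ry":0,"rz":0}

```text
time: 6.65
position: [0.4665, -0.3877, 0.0307]
tool_rot: [0.644, 0.765, -0.001, -0.001]
ft_force: [-0.1, 0.2, -1.3]
grip_width: 0.0254
```

```bash
python3 go.py .4663,-.3882,.029,.174
```

```text
t 6.65 pos [ 0.4665 -0.3877  0.0307] jaw 0.172 tilt deg [-0.17  0.06] F [-0.08  0.15 -1.26] w 0.0254 q [-0.88  0.8   1.61 -0.    0.73 -1.05]
.4663,-.3882,.029,.174 d mm [-0.5 -0.3  1.7] rot [-0.2 -0.1 -0.1]
```

Request:
step_arm:
  targets:
    - {"dx":0,"dy":0,"dz":0.0004,"rx":0,"ry":0,"rz":0}
    - {"dx":0,"dy":0,"dz":0.0008,"rx":0,"ry":0,"rz":0}
    - {"dx":0,"dy":0,"dz":0.0012,"rx":0,"ry":0,"rz":0}
    - {"dx":0,"dy":0,"dz":0.0015,"rx":0,"ry":0,"rz":0}
    - {"dx":0,"dy":0,"dz":0.0015,"rx":0,"ry":0,"rz":0}

```text
time: 7.28
position: [0.4665, -0.3876, 0.0291]
tool_rot: [0.644, 0.765, -0.001, -0.002]
ft_force: [0.4, -0.9, -2.0]
grip_width: 0.0255
```

```bash
python3 go.py .4663,-.3882,.029,.174
```

```text
t 7.28 pos [ 0.4665 -0.3876  0.0291] jaw 0.172 tilt deg [-0.18  0.06] F [ 0.4  -0.91 -2.02] w 0.0255 q [-0.88  0.8   1.61 -0.    0.73 -1.05]
.4663,-.3882,.029,.174 d mm [-0.5 -0.3  0.1] rot [-0.2 -0.1 -0.1]
```

Request:
step_arm:
  targets:
    - {"dx":0,"dy":0,"dz":0.0002,"rx":0,"ry":0,"rz":0}
    - {"dx":0,"dy":0,"dz":0.0004,"rx":0,"ry":0,"rz":0}
    - {"dx":0,"dy":0,"dz":0.0006,"rx":0,"ry":0,"rz":0}
    - {"dx":0,"dy":0,"dz":0.0008,"rx":0,"ry":0,"rz":0}
    - {"dx":0,"dy":0,"dz":0.0008,"rx":0,"ry":0,"rz":0}

```text
time: 7.9
position: [0.4665, -0.3877, 0.029]
tool_rot: [0.644, 0.765, -0.001, -0.001]
ft_force: [-1.5, 1.2, 5.8]
grip_width: 0.0256
```

Contact is 5.8 N up, so it is on the floor. Release with a small opening, then rise.

Request:
step_arm:
  targets:
    - {"dx":0,"dy":0,"dz":0,"rx":0,"ry":0,"rz":0}
    - {"dx":0,"dy":0,"dz":0,"rx":0,"ry":0,"rz":0}
    - {"dx":0,"dy":0,"dz":0,"rx":0,"ry":0,"rz":0}
    - {"dx":0,"dy":0,"dz":0,"rx":0,"ry":0,"rz":0}
    - {"dx":0,"dy":0,"dz":0,"rx":0,"ry":0,"rz":0}
  gripper: 0.52

```text
time: 8.52
position: [0.4665, -0.3876, 0.0289]
tool_rot: [0.644, 0.765, -0.001, -0.001]
ft_force: [-0.2, 1.1, 0.4]
grip_width: 0.0451
```

Request:
step_arm:
  targets:
    - {"dx":0,"dy":0,"dz":-0.01,"rx":0,"ry":0,"rz":0}
    - {"dx":0,"dy":0,"dz":-0.03,"rx":0,"ry":0,"rz":0}
    - {"dx":0,"dy":0,"dz":-0.05,"rx":0,"ry":0,"rz":0}
    - {"dx":0,"dy":0,"dz":-0.08,"rx":0,"ry":0,"rz":0}
    - {"dx":0,"dy":0,"dz":-0.11,"rx":0,"ry":0,"rz":0}

```text
time: 9.15
position: [0.467, -0.388, 0.1414]
tool_rot: [0.644, 0.765, -0.001, -0.001]
ft_force: [0.7, -0.4, -0.3]
grip_width: 0.0455
```

```bash
python3 go.py .428,-.010,.14,.174
```

```text
t 9.15 pos [ 0.467  -0.388   0.1414] jaw 0.172 tilt deg [-0.11 -0.02] F [ 0.73 -0.36 -0.33] w 0.0455 q [-0.88  0.63  1.57 -0.    0.95 -1.05]
.428,-.010,.14,.174 d mm [379.   26.4   1.4] rot [-0.1 -0.  -0.1]
```

Request:
step_arm:
  targets:
    - {"dx":0.04,"dy":0.002,"dz":0,"rx":0,"ry":0,"rz":0}
    - {"dx":0.095,"dy":0.006,"dz":0,"rx":0,"ry":0,"rz":0}
    - {"dx":0.15,"dy":0.01,"dz":0,"rx":0,"ry":0,"rz":0}
    - {"dx":0.205,"dy":0.014,"dz":0,"rx":0,"ry":0,"rz":0}
    - {"dx":0.26,"dy":0.018,"dz":0,"rx":0,"ry":0,"rz":0}
  gripper: 0.75

```text
time: 9.78
position: [0.4404, -0.1275, 0.143]
tool_rot: [0.644, 0.765, -0.0, 0.001]
ft_force: [0.1, 0.1, 0.4]
grip_width: 0.0651
```

```bash
python3 snap.py d top; python3 go.py .428,-.010,.075,.174
```

```text
t 9.88 pos [ 0.4373 -0.1232  0.1425] jaw 0.177 tilt deg [-0.32  0.15] F [-1.08 -0.18 -0.  ] w 0.0651 q [-0.52  0.47  1.94 -0.    0.73 -0.7 ]
.428,-.010,.075,.174 d mm [112.8  11.2  67.8] rot [-0.3 -0.2  0.2]
```

View pics/top_d.png

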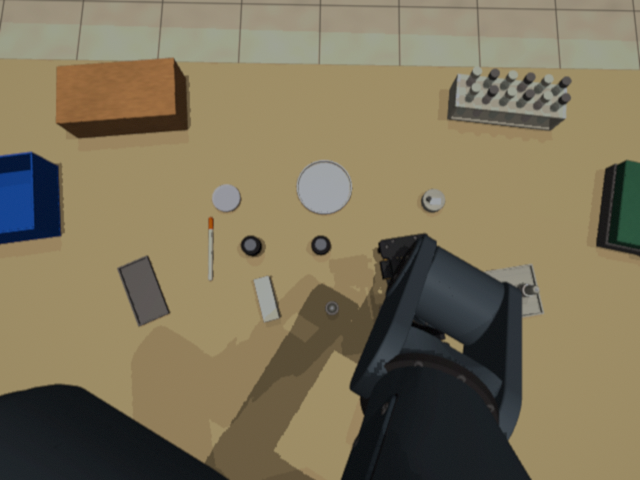

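The long objective stands upright inside the square tray at about (532,290). Continue to the short objective.

Request:
step_arm:
  targets:
    - {"dx":0.04,"dy":0.004,"dz":0,"rx":0,"ry":0,"rz":0}
    - {"dx":0.08,"dy":0.008,"dz":0,"rx":0,"ry":0,"rz":0}
    - {"dx":0.105,"dy":0.011,"dz":0.02,"rx":0,"ry":0,"rz":0}
    - {"dx":0.113,"dy":0.011,"dz":0.05,"rx":0,"ry":0,"rz":0}
    - {"dx":0.113,"dy":0.011,"dz":0.065,"rx":0,"ry":0,"rz":0}

```text
time: 10.5
position: [0.4284, -0.0098, 0.0779]
tool_rot: [0.641, 0.767, -0.001, -0.002]
ft_force: [0.1, 0.7, -0.0]
grip_width: 0.065
```

```bash
python3 snap.py e; python3 - <<'E'
from h import *
c=load("side_e.npz"); cv2.imwrite("pics/side_ez.png",cv2.resize(c["img"][160:320,160:360],None,fx=3.5,fy=3.5,interpolation=cv2.INTER_CUBIC))
E
python3 go.py .428,-.010,.025,.174
```

```text
t 10.60 pos [ 0.4282 -0.0102  0.0776] jaw 0.178 tilt deg [-0.34  0.15] F [ 0.09 -0.32  0.41] w 0.0656 q [-0.29  0.59  2.05  0.    0.51 -0.47]
.428,-.010,.025,.174 d mm [ 0.1  0.1 52.6] rot [-0.3 -0.2  0.2]
```

View pics/side_ez.png

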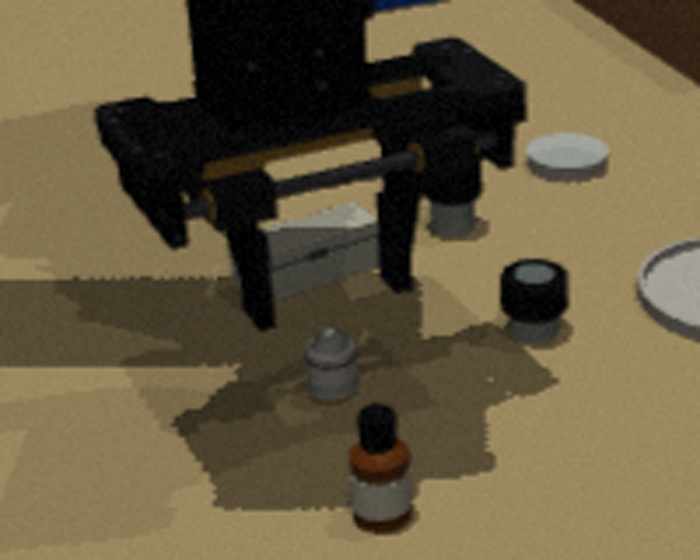

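The short objective is centred between the fingers, at crop (332,365). Descend, correcting the small tilt.

Request:
step_arm:
  targets:
    - {"dx":0,"dy":0,"dz":0.015,"rx":-0.3,"ry":-0.2,"rz":0}
    - {"dx":0,"dy":0,"dz":0.03,"rx":-0.3,"ry":-0.2,"rz":0}
    - {"dx":0,"dy":0,"dz":0.043,"rx":-0.3,"ry":-0.2,"rz":0}
    - {"dx":0,"dy":0,"dz":0.05,"rx":-0.3,"ry":-0.2,"rz":0}
    - {"dx":0,"dy":0,"dz":0.0515,"rx":-0.3,"ry":-0.2,"rz":0}

```text
time: 11.22
position: [0.428, -0.0102, 0.026]
tool_rot: [0.642, 0.767, -0.0, -0.0]
ft_force: [0.1, 0.2, -0.4]
grip_width: 0.0653
```

Request:
step_arm:
  targets:
    - {"dx":0,"dy":0,"dz":0,"rx":0,"ry":0,"rz":0}
    - {"dx":0,"dy":0,"dz":0,"rx":0,"ry":0,"rz":0}
    - {"dx":0,"dy":0,"dz":0,"rx":0,"ry":0,"rz":0}
    - {"dx":0,"dy":0,"dz":0,"rx":0,"ry":0,"rz":0}
    - {"dx":0,"dy":0,"dz":0,"rx":0,"ry":0,"rz":0}
  gripper: 0.1
  force: 20

```text
time: 11.85
position: [0.428, -0.0102, 0.0261]
tool_rot: [0.642, 0.767, -0.0, -0.0]
ft_force: [-0.4, 0.5, -0.5]
grip_width: 0.0252
```

```bash
python3 go.py .428,-.010,.13,.174 .4587,-.3448,.13,.174
```

```text
t 11.85 pos [ 0.428  -0.0102  0.0261] jaw 0.178 tilt deg [-0.01  0.01] F [-0.37  0.53 -0.5 ] w 0.0252 q [-0.29  0.71  2.07  0.    0.36 -0.46]
.428,-.010,.13,.174 d mm [   0.3    0.  -103.9] rot [-0.  -0.   0.2]
.4587,-.3448,.13,.174 d mm [-334.7  -28.9 -104. ] rot [-0.  -0.   0.2]
```

Request:
step_arm:
  targets:
    - {"dx":0,"dy":0,"dz":-0.015,"rx":0,"ry":0,"rz":0}
    - {"dx":0,"dy":0,"dz":-0.045,"rx":0,"ry":0,"rz":0}
    - {"dx":0,"dy":0,"dz":-0.075,"rx":0,"ry":0,"rz":0}
    - {"dx":0,"dy":0,"dz":-0.1,"rx":0,"ry":0,"rz":0}
    - {"dx":0,"dy":0,"dz":-0.105,"rx":0,"ry":0,"rz":0}

```text
time: 12.48
position: [0.4286, -0.0104, 0.1322]
tool_rot: [0.642, 0.767, 0.001, 0.001]
ft_force: [-0.8, 0.6, -2.3]
grip_width: 0.0257
```

Request:
step_arm:
  targets:
    - {"dx":-0.03,"dy":-0.003,"dz":0,"rx":0,"ry":0,"rz":0}
    - {"dx":-0.075,"dy":-0.007,"dz":0,"rx":0,"ry":0,"rz":0}
    - {"dx":-0.125,"dy":-0.011,"dz":0,"rx":0,"ry":0,"rz":0}
    - {"dx":-0.175,"dy":-0.015,"dz":0,"rx":0,"ry":0,"rz":0}
    - {"dx":-0.22,"dy":-0.019,"dz":0,"rx":0,"ry":0,"rz":0}

```text
time: 13.1
position: [0.4483, -0.2318, 0.1311]
tool_rot: [0.642, 0.767, 0.001, 0.0]
ft_force: [-0.1, 0.1, -2.1]
grip_width: 0.0256
```

```bash
python3 go.py .4587,-.3448,.054,.174
```

```text
t 13.10 pos [ 0.4483 -0.2318  0.1311] jaw 0.177 tilt deg [0.08 0.03] F [-0.08  0.13 -2.08] w 0.0256 q [-0.7   0.54  1.83  0.    0.77 -0.88]
.4587,-.3448,.054,.174 d mm [-113.1   -9.7   77.1] rot [ 0.1 -0.   0.2]
```

Request:
step_arm:
  targets:
    - {"dx":-0.04,"dy":-0.003,"dz":0,"rx":0,"ry":0,"rz":0}
    - {"dx":-0.08,"dy":-0.007,"dz":0.01,"rx":0,"ry":0,"rz":0}
    - {"dx":-0.108,"dy":-0.009,"dz":0.035,"rx":0,"ry":0,"rz":0}
    - {"dx":-0.113,"dy":-0.0097,"dz":0.065,"rx":0,"ry":0,"rz":0}
    - {"dx":-0.113,"dy":-0.0097,"dz":0.075,"rx":0,"ry":0,"rz":0}

```text
time: 13.72
position: [0.457, -0.3436, 0.053]
tool_rot: [0.642, 0.766, 0.001, -0.003]
ft_force: [-0.1, 0.9, -1.0]
grip_width: 0.0252
```

```bash
python3 snap.py f; python3 - <<'E'
from h import *
c=load("side_f.npz"); cv2.imwrite("pics/side_fz.png",cv2.resize(c["img"][260:470,220:460],None,fx=2.8,fy=2.8,interpolation=cv2.INTER_CUBIC))
E
python3 go.py .4587,-.3448,.029,.174
```

```text
t 13.82 pos [ 0.4575 -0.3431  0.0541] jaw 0.177 tilt deg [-0.12  0.25] F [ 0.63 -0.57 -0.81] w 0.0252 q [-0.84  0.73  1.7   0.    0.72 -1.02]
.4587,-.3448,.029,.174 d mm [-2.   0.9 25.1] rot [-0.1 -0.3  0.2]
```

View pics/side_fz.png

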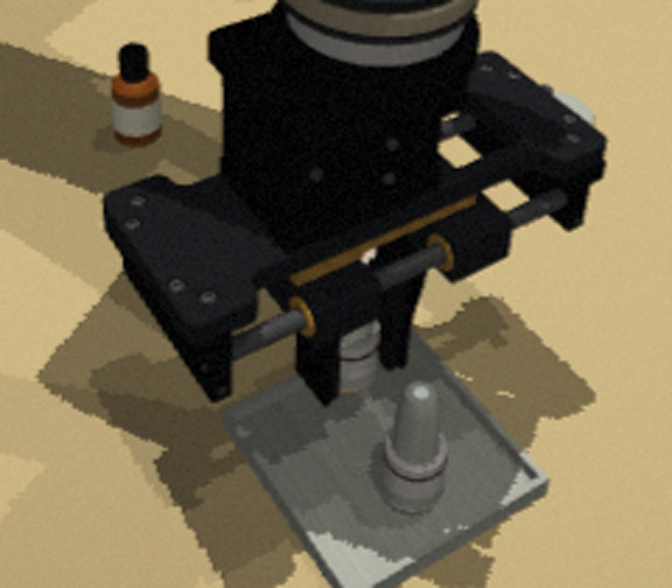

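The long objective stands upright in the tray with its base at crop (415,505). The short one is held behind it at (358,365) with clear space. Lower it.

Request:
step_arm:
  targets:
    - {"dx":-0.002,"dy":0.001,"dz":0.01,"rx":0,"ry":-0.3,"rz":0}
    - {"dx":-0.002,"dy":0.001,"dz":0.017,"rx":0,"ry":-0.3,"rz":0}
    - {"dx":-0.002,"dy":0.001,"dz":0.021,"rx":0,"ry":-0.3,"rz":0}
    - {"dx":-0.002,"dy":0.001,"dz":0.023,"rx":0,"ry":-0.3,"rz":0}
    - {"dx":-0.002,"dy":0.001,"dz":0.0235,"rx":0,"ry":-0.3,"rz":0}

```text
time: 14.45
position: [0.4589, -0.3449, 0.0307]
tool_rot: [0.642, 0.767, -0.001, 0.0]
ft_force: [-0.2, -1.0, -1.2]
grip_width: 0.0254
```

Request:
step_arm:
  targets:
    - {"dx":0,"dy":0,"dz":0.0004,"rx":0,"ry":0,"rz":0}
    - {"dx":0,"dy":0,"dz":0.0008,"rx":0,"ry":0,"rz":0}
    - {"dx":0,"dy":0,"dz":0.0012,"rx":0,"ry":0,"rz":0}
    - {"dx":0,"dy":0,"dz":0.0015,"rx":0,"ry":0,"rz":0}
    - {"dx":0,"dy":0,"dz":0.0015,"rx":0,"ry":0,"rz":0}

```text
time: 15.08
position: [0.4588, -0.3448, 0.0292]
tool_rot: [0.642, 0.767, -0.001, -0.0]
ft_force: [-0.2, -0.2, -1.5]
grip_width: 0.0255
```

Request:
step_arm:
  targets:
    - {"dx":0,"dy":0,"dz":0.0002,"rx":0,"ry":0,"rz":0}
    - {"dx":0,"dy":0,"dz":0.0004,"rx":0,"ry":0,"rz":0}
    - {"dx":0,"dy":0,"dz":0.0006,"rx":0,"ry":0,"rz":0}
    - {"dx":0,"dy":0,"dz":0.0008,"rx":0,"ry":0,"rz":0}
    - {"dx":0,"dy":0,"dz":0.0008,"rx":0,"ry":0,"rz":0}

```text
time: 15.7
position: [0.4589, -0.3449, 0.0291]
tool_rot: [0.642, 0.767, -0.001, 0.0]
ft_force: [-1.4, 1.2, 5.9]
grip_width: 0.0254
```

Contact again at 5.9 N. Release and rise.

Request:
step_arm:
  targets:
    - {"dx":0,"dy":0,"dz":0,"rx":0,"ry":0,"rz":0}
    - {"dx":0,"dy":0,"dz":0,"rx":0,"ry":0,"rz":0}
    - {"dx":0,"dy":0,"dz":0,"rx":0,"ry":0,"rz":0}
    - {"dx":0,"dy":0,"dz":0,"rx":0,"ry":0,"rz":0}
    - {"dx":0,"dy":0,"dz":0,"rx":0,"ry":0,"rz":0}
  gripper: 0.52

```text
time: 16.32
position: [0.4589, -0.3449, 0.029]
tool_rot: [0.642, 0.767, -0.001, 0.0]
ft_force: [0.5, -0.3, 0.3]
grip_width: 0.0451
```

Request:
step_arm:
  targets:
    - {"dx":0,"dy":0,"dz":-0.01,"rx":0,"ry":0,"rz":0}
    - {"dx":0,"dy":0,"dz":-0.03,"rx":0,"ry":0,"rz":0}
    - {"dx":0,"dy":0,"dz":-0.06,"rx":0,"ry":0,"rz":0}
    - {"dx":0,"dy":0,"dz":-0.1,"rx":0,"ry":0,"rz":0}
    - {"dx":0,"dy":0,"dz":-0.14,"rx":0,"ry":0,"rz":0}

```text
time: 16.95
position: [0.4588, -0.3446, 0.1707]
tool_rot: [0.642, 0.767, -0.001, 0.0]
ft_force: [0.7, -0.4, -0.0]
grip_width: 0.0454
```

```bash
python3 go.py .544,.147,.17,.174
```

```text
t 16.95 pos [ 0.4588 -0.3446  0.1707] jaw 0.177 tilt deg [-0.04 -0.08] F [ 0.69 -0.37 -0.01] w 0.0454 q [-0.84  0.55  1.63 -0.    0.96 -1.01]
.544,.147,.17,.174 d mm [468.9 170.4   0. ] rot [-0.   0.1  0.2]
```

Request:
step_arm:
  targets:
    - {"dx":0.04,"dy":0.015,"dz":0,"rx":0,"ry":0,"rz":0}
    - {"dx":0.095,"dy":0.035,"dz":0,"rx":0,"ry":0,"rz":0}
    - {"dx":0.15,"dy":0.055,"dz":0,"rx":0,"ry":0,"rz":0}
    - {"dx":0.205,"dy":0.075,"dz":0,"rx":0,"ry":0,"rz":0}
    - {"dx":0.26,"dy":0.095,"dz":0,"rx":0,"ry":0,"rz":0}
  gripper: 0.68

```text
time: 17.58
position: [0.5068, -0.0702, 0.1712]
tool_rot: [0.642, 0.767, -0.0, 0.001]
ft_force: [-0.2, 0.3, -0.1]
grip_width: 0.0591
```

```bash
python3 go.py .544,.147,.12,.174
```

```text
t 17.57 pos [ 0.5068 -0.0702  0.1712] jaw 0.177 tilt deg [ 0.04 -0.1 ] F [-0.17  0.33 -0.11] w 0.0591 q [-0.36  0.48  1.79 -0.    0.88 -0.53]
.544,.147,.12,.174 d mm [207.4  74.7  50.8] rot [0.  0.1 0.1]
```

Request:
step_arm:
  targets:
    - {"dx":0.055,"dy":0.02,"dz":0.01,"rx":0,"ry":0,"rz":0}
    - {"dx":0.11,"dy":0.04,"dz":0.02,"rx":0,"ry":0,"rz":0}
    - {"dx":0.16,"dy":0.058,"dz":0.03,"rx":0,"ry":0,"rz":0}
    - {"dx":0.2,"dy":0.072,"dz":0.045,"rx":0,"ry":0,"rz":0}
    - {"dx":0.2075,"dy":0.075,"dz":0.05,"rx":0,"ry":0,"rz":0}

```text
time: 18.2
position: [0.5439, 0.1497, 0.1207]
tool_rot: [0.64, 0.768, -0.0, 0.001]
ft_force: [-0.3, -0.9, 0.4]
grip_width: 0.0588
```

```bash
python3 go.py .544,.147,.078,.174
```

```text
t 18.20 pos [0.5439 0.1497 0.1207] jaw 0.181 tilt deg [ 0.03 -0.09] F [-0.32 -0.92  0.39] w 0.0588 q [ 0.07  0.61  1.69 -0.    0.83 -0.11]
.544,.147,.078,.174 d mm [-2.6 -0.4 42.7] rot [0.  0.1 0.4]
```

Request:
step_arm:
  targets:
    - {"dx":-0.0026,"dy":0,"dz":0.01,"rx":0,"ry":0,"rz":0}
    - {"dx":-0.0026,"dy":0,"dz":0.02,"rx":0,"ry":0,"rz":0}
    - {"dx":-0.0026,"dy":0,"dz":0.03,"rx":0,"ry":0,"rz":0}
    - {"dx":-0.0026,"dy":0,"dz":0.038,"rx":0,"ry":0,"rz":0}
    - {"dx":-0.0026,"dy":0,"dz":0.041,"rx":0,"ry":0,"rz":0}

```text
time: 18.82
position: [0.5441, 0.1465, 0.0789]
tool_rot: [0.641, 0.768, -0.001, 0.0]
ft_force: [-0.4, 0.6, -0.0]
grip_width: 0.0589
```

```bash
python3 snap.py g; python3 - <<'E'
from h import *
c=load("side_g.npz"); cv2.imwrite("pics/side_gz.png",cv2.resize(c["img"][120:280,190:390],None,fx=3.5,fy=3.5,interpolation=cv2.INTER_CUBIC))
E
python3 go.py .544,.147,.045,.174
```

```text
t 18.93 pos [0.5442 0.1468 0.0792] jaw 0.180 tilt deg [-0.01 -0.1 ] F [-0.4  -0.48  1.15] w 0.0592 q [ 0.07  0.68  1.71 -0.    0.75 -0.11]
.544,.147,.045,.174 d mm [ 0.3 -0.2 34.2] rot [-0.   0.1  0.4]
```

View pics/side_gz.png

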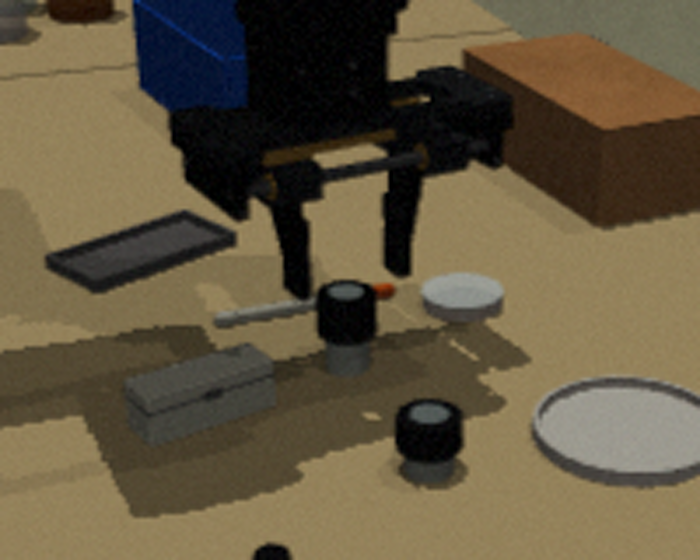

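The tall eyepiece is centred under the fingers, with its head at crop (347,310), and the slide box is clear of them.

Request:
step_arm:
  targets:
    - {"dx":0,"dy":0,"dz":0.01,"rx":0,"ry":0,"rz":0}
    - {"dx":0,"dy":0,"dz":0.02,"rx":0,"ry":0,"rz":0}
    - {"dx":0,"dy":0,"dz":0.03,"rx":0,"ry":0,"rz":0}
    - {"dx":0,"dy":0,"dz":0.035,"rx":0,"ry":0,"rz":0}
    - {"dx":0,"dy":0,"dz":0.036,"rx":0,"ry":0,"rz":0}

```text
time: 19.55
position: [0.5439, 0.1468, 0.0427]
tool_rot: [0.641, 0.768, -0.001, 0.0]
ft_force: [-0.2, -0.1, -1.1]
grip_width: 0.0593
```

Request:
step_arm:
  targets:
    - {"dx":0,"dy":0,"dz":0,"rx":0,"ry":0,"rz":0}
    - {"dx":0,"dy":0,"dz":0,"rx":0,"ry":0,"rz":0}
    - {"dx":0,"dy":0,"dz":0,"rx":0,"ry":0,"rz":0}
    - {"dx":0,"dy":0,"dz":0,"rx":0,"ry":0,"rz":0}
    - {"dx":0,"dy":0,"dz":0,"rx":0,"ry":0,"rz":0}
  gripper: 0.3
  force: 20

```text
time: 20.18
position: [0.5441, 0.1468, 0.0429]
tool_rot: [0.641, 0.768, -0.001, 0.0]
ft_force: [-0.3, -0.6, 2.9]
grip_width: 0.0372
```

```bash
python3 go.py .6687,.0346,.12,.174
```

```text
t 20.18 pos [0.5441 0.1468 0.0429] jaw 0.180 tilt deg [-0.04 -0.1 ] F [-0.29 -0.55  2.91] w 0.0372 q [ 0.07  0.74  1.73 -0.    0.67 -0.11]
.6687,.0346,.12,.174 d mm [-132.8  102.4  -77. ] rot [-0.1  0.1  0.4]
```

Request:
step_arm:
  targets:
    - {"dx":0,"dy":0,"dz":-0.01,"rx":0,"ry":0,"rz":0}
    - {"dx":0,"dy":0,"dz":-0.03,"rx":0,"ry":0,"rz":0}
    - {"dx":0,"dy":0,"dz":-0.055,"rx":0,"ry":0,"rz":0}
    - {"dx":0,"dy":0,"dz":-0.072,"rx":0,"ry":0,"rz":0}
    - {"dx":0,"dy":0,"dz":-0.077,"rx":0,"ry":0,"rz":0}

```text
time: 20.8
position: [0.5448, 0.147, 0.1213]
tool_rot: [0.641, 0.768, -0.0, 0.001]
ft_force: [0.9, 0.3, -1.4]
grip_width: 0.0372
```

Request:
step_arm:
  targets:
    - {"dx":-0.02,"dy":0.015,"dz":0,"rx":0,"ry":0,"rz":0}
    - {"dx":-0.05,"dy":0.038,"dz":0,"rx":0,"ry":0,"rz":0}
    - {"dx":-0.085,"dy":0.065,"dz":0,"rx":0,"ry":0,"rz":0}
    - {"dx":-0.115,"dy":0.089,"dz":0,"rx":0,"ry":0,"rz":0}
    - {"dx":-0.13,"dy":0.1,"dz":0,"rx":0,"ry":0,"rz":0}

```text
time: 21.42
position: [0.6685, 0.0341, 0.1206]
tool_rot: [0.642, 0.767, -0.0, 0.001]
ft_force: [0.2, 0.2, -0.4]
grip_width: 0.0376
```

```bash
python3 go.py .6687,.0346,.070,.174
```

```text
t 21.43 pos [0.6685 0.0341 0.1206] jaw 0.178 tilt deg [ 0.12 -0.11] F [ 0.2   0.2  -0.36] w 0.0376 q [-0.11  0.73  1.41 -0.    1.   -0.29]
.6687,.0346,.070,.174 d mm [ 0.6  0.2 50.6] rot [0.1 0.1 0.2]
```

Request:
step_arm:
  targets:
    - {"dx":0.0005,"dy":0,"dz":0.015,"rx":0,"ry":0,"rz":0}
    - {"dx":0.0005,"dy":0,"dz":0.03,"rx":0,"ry":0,"rz":0}
    - {"dx":0.0005,"dy":0,"dz":0.043,"rx":0,"ry":0,"rz":0}
    - {"dx":0.0005,"dy":0,"dz":0.052,"rx":0,"ry":0,"rz":0}
    - {"dx":0.0005,"dy":0,"dz":0.055,"rx":0,"ry":0,"rz":0}

```text
time: 22.05
position: [0.6678, 0.0351, 0.0648]
tool_rot: [0.641, 0.767, -0.0, 0.001]
ft_force: [-0.4, -0.6, -0.8]
grip_width: 0.0373
```

```bash
python3 snap.py i; python3 - <<'E'
from h import *
c=load("side_i.npz"); cv2.imwrite("pics/side_iz.png",cv2.resize(c["img"][140:300,270:470],None,fx=3.5,fy=3.5,interpolation=cv2.INTER_CUBIC))
E
python3 go.py .6687,.0346,.0459,.174
```

```text
t 22.15 pos [0.6684 0.0348 0.0654] jaw 0.178 tilt deg [ 0.11 -0.11] F [ 0.05  0.21 -1.09] w 0.0374 q [-0.11  0.8   1.44 -0.    0.9  -0.29]
.6687,.0346,.0459,.174 d mm [-0.2  0.2 19.5] rot [0.1 0.1 0.2]
```

View pics/side_iz.png

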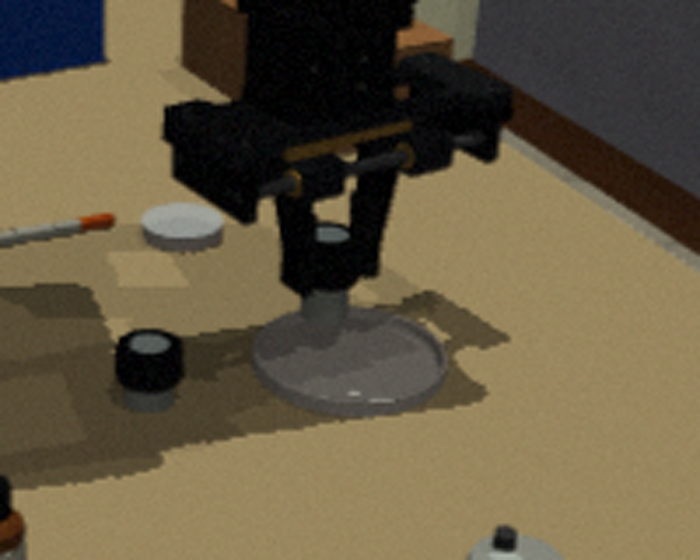

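The eyepiece is held upright over the dish's far side, with its tube base at about crop (322,335). Lower it.

Request:
step_arm:
  targets:
    - {"dx":0,"dy":0,"dz":0.007,"rx":0,"ry":0,"rz":0}
    - {"dx":0,"dy":0,"dz":0.013,"rx":0,"ry":0,"rz":0}
    - {"dx":0,"dy":0,"dz":0.0165,"rx":0,"ry":0,"rz":0}
    - {"dx":0,"dy":0,"dz":0.018,"rx":0,"ry":0,"rz":0}
    - {"dx":0,"dy":0,"dz":0.0182,"rx":0,"ry":0,"rz":0}

```text
time: 22.78
position: [0.6685, 0.0347, 0.0472]
tool_rot: [0.641, 0.767, -0.0, 0.001]
ft_force: [0.5, -0.5, -0.6]
grip_width: 0.0373
```

Request:
step_arm:
  targets:
    - {"dx":0,"dy":0,"dz":0.0004,"rx":0,"ry":0,"rz":0}
    - {"dx":0,"dy":0,"dz":0.0007,"rx":0,"ry":0,"rz":0}
    - {"dx":0,"dy":0,"dz":0.001,"rx":0,"ry":0,"rz":0}
    - {"dx":0,"dy":0,"dz":0.0012,"rx":0,"ry":0,"rz":0}
    - {"dx":0,"dy":0,"dz":0.0012,"rx":0,"ry":0,"rz":0}

```text
time: 23.4
position: [0.6685, 0.0347, 0.046]
tool_rot: [0.641, 0.767, -0.0, 0.001]
ft_force: [-0.9, 1.0, -1.5]
grip_width: 0.0376
```

Request:
step_arm:
  targets:
    - {"dx":0,"dy":0,"dz":0.0002,"rx":0,"ry":0,"rz":0}
    - {"dx":0,"dy":0,"dz":0.0004,"rx":0,"ry":0,"rz":0}
    - {"dx":0,"dy":0,"dz":0.0006,"rx":0,"ry":0,"rz":0}
    - {"dx":0,"dy":0,"dz":0.0008,"rx":0,"ry":0,"rz":0}
    - {"dx":0,"dy":0,"dz":0.0008,"rx":0,"ry":0,"rz":0}

```text
time: 24.02
position: [0.6685, 0.0347, 0.0459]
tool_rot: [0.641, 0.767, -0.0, 0.001]
ft_force: [-2.6, -0.1, 5.5]
grip_width: 0.0373
```

Contact at 5.5 N. Release and rise.

Request:
step_arm:
  targets:
    - {"dx":0,"dy":0,"dz":0,"rx":0,"ry":0,"rz":0}
    - {"dx":0,"dy":0,"dz":0,"rx":0,"ry":0,"rz":0}
    - {"dx":0,"dy":0,"dz":0,"rx":0,"ry":0,"rz":0}
    - {"dx":0,"dy":0,"dz":0,"rx":0,"ry":0,"rz":0}
    - {"dx":0,"dy":0,"dz":0,"rx":0,"ry":0,"rz":0}
  gripper: 0.66

```text
time: 24.65
position: [0.6685, 0.0347, 0.0458]
tool_rot: [0.641, 0.767, -0.0, 0.001]
ft_force: [-0.1, -0.1, 0.4]
grip_width: 0.0572
```

Request:
step_arm:
  targets:
    - {"dx":0,"dy":0,"dz":-0.01,"rx":0,"ry":0,"rz":0}
    - {"dx":0,"dy":0,"dz":-0.025,"rx":0,"ry":0,"rz":0}
    - {"dx":0,"dy":0,"dz":-0.045,"rx":0,"ry":0,"rz":0}
    - {"dx":0,"dy":0,"dz":-0.065,"rx":0,"ry":0,"rz":0}
    - {"dx":0,"dy":0,"dz":-0.075,"rx":0,"ry":0,"rz":0}

```text
time: 25.28
position: [0.6694, 0.0348, 0.1235]
tool_rot: [0.641, 0.767, 0.001, 0.003]
ft_force: [0.8, -0.1, 0.1]
grip_width: 0.0574
```

```bash
python3 go.py .549,.0135,.12,.174
```

```text
t 25.27 pos [0.6694 0.0348 0.1235] jaw 0.178 tilt deg [ 0.32 -0.14] F [ 0.75 -0.14  0.11] w 0.0574 q [-0.11  0.72  1.41 -0.    1.   -0.29]
.549,.0135,.12,.174 d mm [   0.4 -122.3    2.8] rot [0.3 0.2 0.2]
```

Request:
step_arm:
  targets:
    - {"dx":0,"dy":-0.025,"dz":0,"rx":0,"ry":0,"rz":0}
    - {"dx":0,"dy":-0.06,"dz":0,"rx":0,"ry":0,"rz":0}
    - {"dx":0,"dy":-0.095,"dz":0.005,"rx":0,"ry":0,"rz":0}
    - {"dx":0,"dy":-0.12,"dz":0.02,"rx":0.2,"ry":0.1,"rz":0}
    - {"dx":0,"dy":-0.1225,"dz":0.035,"rx":0.3,"ry":0.2,"rz":0}

```text
time: 25.9
position: [0.5475, 0.013, 0.0878]
tool_rot: [0.642, 0.767, -0.0, -0.001]
ft_force: [0.2, 0.0, 0.4]
grip_width: 0.058
```

```bash
python3 snap.py j; python3 - <<'E'
from h import *
c=load("side_j.npz"); cv2.imwrite("pics/side_jz.png",cv2.resize(c["img"][140:300,250:450],None,fx=3.5,fy=3.5,interpolation=cv2.INTER_CUBIC))
E
python3 go.py .549,.0135,.035,.174
```

```text
t 26.00 pos [0.549  0.0129 0.0867] jaw 0.178 tilt deg [-0.1   0.03] F [0.05 1.16 0.1 ] w 0.0578 q [-0.18  0.66  1.75  0.    0.74 -0.36]
.549,.0135,.035,.174 d mm [ 0.5  0.2 51.7] rot [-0.1 -0.   0.2]
```

View pics/side_jz.png

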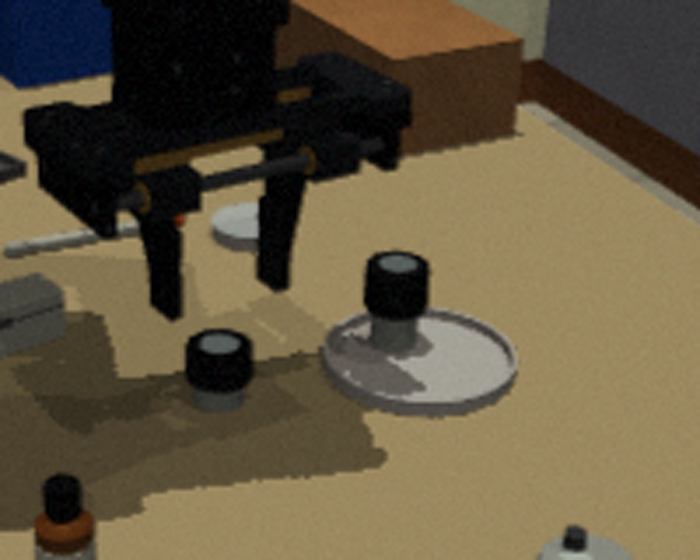

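The tall eyepiece stands upright in the dish at crop (397,300). The short one is centred under the fingers.

Request:
step_arm:
  targets:
    - {"dx":0,"dy":0,"dz":0.015,"rx":0,"ry":0,"rz":0}
    - {"dx":0,"dy":0,"dz":0.03,"rx":0,"ry":0,"rz":0}
    - {"dx":0,"dy":0,"dz":0.042,"rx":0,"ry":0,"rz":0}
    - {"dx":0,"dy":0,"dz":0.05,"rx":0,"ry":0,"rz":0}
    - {"dx":0,"dy":0,"dz":0.0515,"rx":0,"ry":0,"rz":0}

```text
time: 26.62
position: [0.5485, 0.013, 0.0344]
tool_rot: [0.642, 0.767, -0.001, -0.001]
ft_force: [-0.2, -0.3, -0.0]
grip_width: 0.0574
```

Request:
step_arm:
  targets:
    - {"dx":0,"dy":0,"dz":0,"rx":0,"ry":0,"rz":0}
    - {"dx":0,"dy":0,"dz":0,"rx":0,"ry":0,"rz":0}
    - {"dx":0,"dy":0,"dz":0,"rx":0,"ry":0,"rz":0}
    - {"dx":0,"dy":0,"dz":0,"rx":0,"ry":0,"rz":0}
    - {"dx":0,"dy":0,"dz":0,"rx":0,"ry":0,"rz":0}
  gripper: 0.3
  force: 20

```text
time: 27.25
position: [0.5488, 0.013, 0.0348]
tool_rot: [0.642, 0.767, -0.0, -0.001]
ft_force: [0.7, 0.3, 3.0]
grip_width: 0.0374
```

```bash
python3 go.py .6773,-.0146,.10,.174
```

```text
t 27.25 pos [0.5488 0.013  0.0348] jaw 0.178 tilt deg [-0.13  0.03] F [0.65 0.35 3.02] w 0.0374 q [-0.18  0.75  1.76  0.    0.63 -0.36]
.6773,-.0146,.10,.174 d mm [-49.8 121.4 -65.5] rot [-0.1 -0.1  0.2]
```

Request:
step_arm:
  targets:
    - {"dx":0,"dy":0,"dz":-0.01,"rx":0,"ry":0,"rz":0}
    - {"dx":0,"dy":0,"dz":-0.03,"rx":0,"ry":0,"rz":0}
    - {"dx":-0.015,"dy":0,"dz":-0.055,"rx":0,"ry":0,"rz":0}
    - {"dx":-0.04,"dy":0,"dz":-0.066,"rx":0,"ry":0,"rz":0}
    - {"dx":-0.05,"dy":0,"dz":-0.066,"rx":0,"ry":0,"rz":0}

```text
time: 27.88
position: [0.5589, -0.0375, 0.1021]
tool_rot: [0.642, 0.767, 0.0, 0.0]
ft_force: [0.2, 0.5, -0.6]
grip_width: 0.0372
```

Request:
step_arm:
  targets:
    - {"dx":0,"dy":0.025,"dz":0,"rx":0,"ry":0,"rz":0}
    - {"dx":0,"dy":0.055,"dz":0,"rx":0,"ry":0,"rz":0}
    - {"dx":0,"dy":0.09,"dz":0,"rx":0,"ry":0,"rz":0}
    - {"dx":0,"dy":0.115,"dz":0,"rx":0,"ry":0,"rz":0}
    - {"dx":0,"dy":0.121,"dz":0,"rx":0,"ry":0,"rz":0}

```text
time: 28.5
position: [0.6786, -0.0155, 0.1013]
tool_rot: [0.642, 0.767, 0.0, 0.0]
ft_force: [-0.6, 0.3, -0.6]
grip_width: 0.0377
```

```bash
python3 go.py .6773,-.0146,.055,.174
```

```text
t 28.50 pos [ 0.6786 -0.0155  0.1013] jaw 0.178 tilt deg [ 0.02 -0.  ] F [-0.57  0.31 -0.59] w 0.0377 q [-0.19  0.76  1.39  0.    0.98 -0.36]
.6773,-.0146,.055,.174 d mm [ 1.1 -1.2 46.3] rot [0.  0.  0.2]
```

Request:
step_arm:
  targets:
    - {"dx":0.001,"dy":-0.001,"dz":0.015,"rx":0,"ry":0,"rz":0}
    - {"dx":0.001,"dy":-0.001,"dz":0.03,"rx":0,"ry":0,"rz":0}
    - {"dx":0.001,"dy":-0.001,"dz":0.042,"rx":0,"ry":0,"rz":0}
    - {"dx":0.001,"dy":-0.001,"dz":0.047,"rx":0,"ry":0,"rz":0}
    - {"dx":0.001,"dy":-0.001,"dz":0.048,"rx":0,"ry":0,"rz":0}

```text
time: 29.12
position: [0.6771, -0.0148, 0.0527]
tool_rot: [0.642, 0.767, -0.0, -0.0]
ft_force: [0.4, -0.6, 0.6]
grip_width: 0.0375
```

```bash
python3 snap.py k; python3 - <<'E'
from h import *
c=load("side_k.npz"); cv2.imwrite("pics/side_kz.png",cv2.resize(c["img"][140:300,270:470],None,fx=3.5,fy=3.5,interpolation=cv2.INTER_CUBIC))
E
python3 go.py .6773,-.0146,.0378,.174
```

```text
t 29.23 pos [ 0.6777 -0.0148  0.0535] jaw 0.177 tilt deg [ 0.05 -0.01] F [-0.04 -0.29 -0.46] w 0.0377 q [-0.19  0.83  1.41  0.    0.9  -0.36]
.6773,-.0146,.0378,.174 d mm [ 0.3 -0.4 15.7] rot [0.  0.  0.2]
```

View pics/side_kz.png

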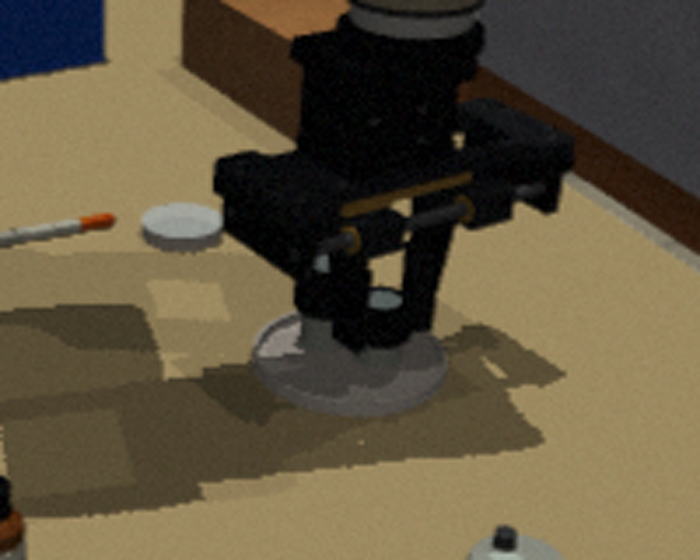

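The short eyepiece is over the dish's near half at crop (385,320), and the tall one stands behind the left finger at (318,310). Lower it.

Request:
step_arm:
  targets:
    - {"dx":0,"dy":0,"dz":0.006,"rx":0,"ry":0,"rz":0}
    - {"dx":0,"dy":0,"dz":0.01,"rx":0,"ry":0,"rz":0}
    - {"dx":0,"dy":0,"dz":0.013,"rx":0,"ry":0,"rz":0}
    - {"dx":0,"dy":0,"dz":0.0145,"rx":0,"ry":0,"rz":0}
    - {"dx":0,"dy":0,"dz":0.0145,"rx":0,"ry":0,"rz":0}

```text
time: 29.85
position: [0.6777, -0.0148, 0.0388]
tool_rot: [0.642, 0.767, 0.0, 0.0]
ft_force: [-0.2, -0.4, -0.6]
grip_width: 0.0374
```

Request:
step_arm:
  targets:
    - {"dx":0,"dy":0,"dz":0.0004,"rx":0,"ry":0,"rz":0}
    - {"dx":0,"dy":0,"dz":0.0007,"rx":0,"ry":0,"rz":0}
    - {"dx":0,"dy":0,"dz":0.001,"rx":0,"ry":0,"rz":0}
    - {"dx":0,"dy":0,"dz":0.0012,"rx":0,"ry":0,"rz":0}
    - {"dx":0,"dy":0,"dz":0.0012,"rx":0,"ry":0,"rz":0}

```text
time: 30.48
position: [0.6777, -0.0148, 0.0379]
tool_rot: [0.642, 0.767, 0.0, 0.0]
ft_force: [-1.4, 0.4, 2.0]
grip_width: 0.0374
```

Request:
step_arm:
  targets:
    - {"dx":0,"dy":0,"dz":0.0001,"rx":0,"ry":0,"rz":0}
    - {"dx":0,"dy":0,"dz":0.0003,"rx":0,"ry":0,"rz":0}
    - {"dx":0,"dy":0,"dz":0.0004,"rx":0,"ry":0,"rz":0}
    - {"dx":0,"dy":0,"dz":0.0004,"rx":0,"ry":0,"rz":0}
    - {"dx":0,"dy":0,"dz":0.0004,"rx":0,"ry":0,"rz":0}

```text
time: 31.1
position: [0.6777, -0.0148, 0.0378]
tool_rot: [0.642, 0.767, 0.0, 0.0]
ft_force: [-1.0, 0.5, 4.4]
grip_width: 0.0374
```

Request:
step_arm:
  targets:
    - {"dx":0,"dy":0,"dz":0,"rx":0,"ry":0,"rz":0}
    - {"dx":0,"dy":0,"dz":0,"rx":0,"ry":0,"rz":0}
    - {"dx":0,"dy":0,"dz":0,"rx":0,"ry":0,"rz":0}
    - {"dx":0,"dy":0,"dz":0,"rx":0,"ry":0,"rz":0}
    - {"dx":0,"dy":0,"dz":0,"rx":0,"ry":0,"rz":0}
  gripper: 0.66

```text
time: 31.72
position: [0.6777, -0.0148, 0.0377]
tool_rot: [0.642, 0.767, 0.0, 0.0]
ft_force: [0.4, 0.4, -0.3]
grip_width: 0.0572
```

Request:
step_arm:
  targets:
    - {"dx":0,"dy":0,"dz":-0.01,"rx":0,"ry":0,"rz":0}
    - {"dx":0,"dy":0,"dz":-0.025,"rx":0,"ry":0,"rz":0}
    - {"dx":0,"dy":0,"dz":-0.05,"rx":0,"ry":0,"rz":0}
    - {"dx":0,"dy":0,"dz":-0.075,"rx":0,"ry":0,"rz":0}
    - {"dx":0,"dy":0,"dz":-0.1,"rx":0,"ry":0,"rz":0}

```text
time: 32.35
position: [0.678, -0.0149, 0.14]
tool_rot: [0.642, 0.767, 0.001, 0.001]
ft_force: [0.5, 0.2, 0.1]
grip_width: 0.0574
```

```bash
python3 go.py .443,.1155,.14,-1.291
```

```text
t 32.35 pos [ 0.678  -0.0149  0.14  ] jaw 0.177 tilt deg [ 0.15 -0.03] F [0.54 0.23 0.11] w 0.0574 q [-0.19  0.71  1.38  0.    1.05 -0.36]
.443,.1155,.14,-1.291 d mm [ 169.8 -208.3   -0.6] rot [ 0.2 -0.1 84.1]
```

Request:
step_arm:
  targets:
    - {"dx":0.02,"dy":-0.025,"dz":-0.01,"rx":0,"ry":0,"rz":9}
    - {"dx":0.055,"dy":-0.068,"dz":-0.01,"rx":0,"ry":0,"rz":18}
    - {"dx":0.09,"dy":-0.11,"dz":-0.01,"rx":0,"ry":0,"rz":27}
    - {"dx":0.125,"dy":-0.153,"dz":-0.01,"rx":0,"ry":0,"rz":36}
    - {"dx":0.155,"dy":-0.19,"dz":-0.01,"rx":0,"ry":0,"rz":45}

```text
time: 32.98
position: [0.4621, 0.105, 0.1507]
tool_rot: [0.888, 0.461, 0.002, 0.001]
ft_force: [-0.2, 1.0, -0.3]
grip_width: 0.0575
```

```bash
python3 go.py .443,.1155,.12,-1.291
```

```text
t 32.98 pos [0.4621 0.105  0.1507] jaw -0.613 tilt deg [ 0.25 -0.02] F [-0.18  0.99 -0.32] w 0.0575 q [-0.01  0.47  1.9  -0.    0.77  0.6 ]
.443,.1155,.12,-1.291 d mm [ -2.4 -21.8  30.7] rot [ 0.2 -0.2 38.8]
```

Request:
step_arm:
  targets:
    - {"dx":-0.001,"dy":-0.006,"dz":0.006,"rx":0,"ry":0,"rz":9}
    - {"dx":-0.002,"dy":-0.012,"dz":0.012,"rx":0,"ry":0,"rz":18}
    - {"dx":-0.0025,"dy":-0.018,"dz":0.02,"rx":0,"ry":0,"rz":27}
    - {"dx":-0.0025,"dy":-0.022,"dz":0.027,"rx":0,"ry":0,"rz":35}
    - {"dx":-0.0025,"dy":-0.022,"dz":0.03,"rx":0,"ry":0,"rz":38.8}

```text
time: 33.6
position: [0.4429, 0.1158, 0.1215]
tool_rot: [0.99, 0.139, 0.003, 0.001]
ft_force: [-0.6, -0.9, 0.1]
grip_width: 0.0576
```

```bash
python3 go.py .443,.1155,.07,-1.291
```

```text
t 33.60 pos [0.4429 0.1158 0.1215] jaw -1.293 tilt deg [ 0.33 -0.02] F [-0.56 -0.86  0.14] w 0.0576 q [ 0.01  0.51  1.96 -0.    0.66  1.3 ]
.443,.1155,.07,-1.291 d mm [-0.3  0.2 51.5] rot [ 0.1 -0.3 -0.1]
```

Request:
step_arm:
  targets:
    - {"dx":0,"dy":0,"dz":0.015,"rx":0.1,"ry":-0.3,"rz":0}
    - {"dx":0,"dy":0,"dz":0.03,"rx":0.1,"ry":-0.3,"rz":0}
    - {"dx":0,"dy":0,"dz":0.042,"rx":0.1,"ry":-0.3,"rz":0}
    - {"dx":0,"dy":0,"dz":0.05,"rx":0.1,"ry":-0.3,"rz":0}
    - {"dx":0,"dy":0,"dz":0.052,"rx":0.1,"ry":-0.3,"rz":0}

```text
time: 34.22
position: [0.4431, 0.1157, 0.069]
tool_rot: [0.99, 0.139, -0.0, -0.0]
ft_force: [0.4, -0.2, -0.5]
grip_width: 0.0571
```

```bash
python3 snap.py l; python3 - <<'E'
from h import *
c=load("side_l.npz"); cv2.imwrite("pics/side_lz.png",cv2.resize(c["img"][140:300,150:350],None,fx=3.5,fy=3.5,interpolation=cv2.INTER_CUBIC))
E
python3 go.py .443,.1155,.032,-1.291
```

```text
t 34.33 pos [0.4433 0.1157 0.0694] jaw -1.292 tilt deg [ 0.01 -0.  ] F [-0.16 -0.18 -0.29] w 0.0574 q [ 0.01  0.62  1.98 -0.    0.53  1.3 ]
.443,.1155,.032,-1.291 d mm [-0.3  0.2 37.4] rot [ 0.  -0.  -0.1]
```

View pics/side_lz.png

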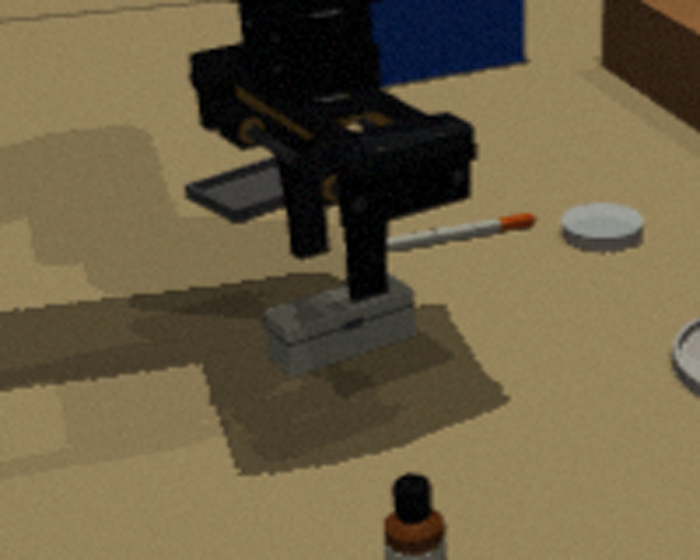

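The fingers straddle the box's middle, with the near finger in front of it at crop (365,290). Descend and grip.

Request:
step_arm:
  targets:
    - {"dx":0,"dy":0,"dz":0.012,"rx":0,"ry":0,"rz":0}
    - {"dx":0,"dy":0,"dz":0.023,"rx":0,"ry":0,"rz":0}
    - {"dx":0,"dy":0,"dz":0.033,"rx":0,"ry":0,"rz":0}
    - {"dx":0,"dy":0,"dz":0.038,"rx":0,"ry":0,"rz":0}
    - {"dx":0,"dy":0,"dz":0.0385,"rx":0,"ry":0,"rz":0}

```text
time: 34.95
position: [0.443, 0.1157, 0.0304]
tool_rot: [0.99, 0.139, -0.001, -0.0]
ft_force: [0.1, 0.1, 0.8]
grip_width: 0.0574
```

Request:
step_arm:
  targets:
    - {"dx":0,"dy":0,"dz":0,"rx":0,"ry":0,"rz":0}
    - {"dx":0,"dy":0,"dz":0,"rx":0,"ry":0,"rz":0}
    - {"dx":0,"dy":0,"dz":0,"rx":0,"ry":0,"rz":0}
    - {"dx":0,"dy":0,"dz":0,"rx":0,"ry":0,"rz":0}
    - {"dx":0,"dy":0,"dz":0,"rx":0,"ry":0,"rz":0}
  gripper: 0.2
  force: 15

```text
time: 35.58
position: [0.4431, 0.1158, 0.0306]
tool_rot: [0.99, 0.139, -0.0, -0.0]
ft_force: [0.7, -0.4, 2.2]
grip_width: 0.0297
```

```bash
python3 go.py .457,.363,.10,-1.14
```

```text
t 35.58 pos [0.4431 0.1158 0.0306] jaw -1.292 tilt deg [-0.04 -0.  ] F [ 0.66 -0.4   2.24] w 0.0297 q [ 0.01  0.71  2.   -0.    0.44  1.3 ]
.457,.363,.10,-1.14 d mm [  81.3 -233.9  -69.4] rot [-0.   0.  -8.7]
```

Request:
step_arm:
  targets:
    - {"dx":0,"dy":0,"dz":-0.01,"rx":0,"ry":0,"rz":0}
    - {"dx":0,"dy":0,"dz":-0.03,"rx":0,"ry":0,"rz":0}
    - {"dx":0,"dy":0,"dz":-0.055,"rx":0,"ry":0,"rz":0}
    - {"dx":0,"dy":0,"dz":-0.068,"rx":0,"ry":0,"rz":0}
    - {"dx":0,"dy":0,"dz":-0.07,"rx":0,"ry":0,"rz":0}

```text
time: 36.2
position: [0.4436, 0.1158, 0.1015]
tool_rot: [0.99, 0.139, 0.001, 0.0]
ft_force: [-0.6, 0.2, -1.3]
grip_width: 0.03
```

Request:
step_arm:
  targets:
    - {"dx":0.01,"dy":-0.028,"dz":0,"rx":0,"ry":0,"rz":-2}
    - {"dx":0.025,"dy":-0.072,"dz":0,"rx":0,"ry":0,"rz":-4}
    - {"dx":0.041,"dy":-0.118,"dz":0,"rx":0,"ry":0,"rz":-6}
    - {"dx":0.057,"dy":-0.164,"dz":0,"rx":0,"ry":0,"rz":-8}
    - {"dx":0.07,"dy":-0.2,"dz":0,"rx":0,"ry":0,"rz":-8.7}

```text
time: 36.83
position: [0.4553, 0.329, 0.1005]
tool_rot: [0.977, 0.214, -0.0, 0.0]
ft_force: [-0.0, 0.4, -0.4]
grip_width: 0.0298
```

```bash
python3 go.py .457,.363,.06,-1.14
```

```text
t 36.83 pos [0.4553 0.329  0.1005] jaw -1.139 tilt deg [ 0.01 -0.04] F [-0.03  0.44 -0.41] w 0.0298 q [ 0.43  0.64  1.71 -0.    0.79  1.57]
.457,.363,.06,-1.14 d mm [ 15.8 -30.2  40.5] rot [0.  0.  0.1]
```

Request:
step_arm:
  targets:
    - {"dx":0.008,"dy":-0.015,"dz":0,"rx":0,"ry":0,"rz":0}
    - {"dx":0.015,"dy":-0.028,"dz":0.005,"rx":0,"ry":0,"rz":0}
    - {"dx":0.016,"dy":-0.03,"dz":0.02,"rx":0,"ry":0,"rz":0}
    - {"dx":0.016,"dy":-0.03,"dz":0.035,"rx":0,"ry":0,"rz":0}
    - {"dx":0.016,"dy":-0.03,"dz":0.04,"rx":0,"ry":0,"rz":0}

```text
time: 37.45
position: [0.4562, 0.3613, 0.0586]
tool_rot: [0.977, 0.214, -0.002, 0.001]
ft_force: [0.1, 0.1, -1.0]
grip_width: 0.0299
```

```bash
python3 snap.py m; python3 - <<'E'
from h import *
for n,(a,b,x,y) in{"side":(100,240,150,330),"top":(230,350,60,240)}.items():
    c=load(n+"_m.npz"); cv2.imwrite(f"pics/{n}_mz.png",cv2.resize(c["img"][a:b,x:y],None,fx=3.5,fy=3.5,interpolation=cv2.INTER_CUBIC))
E
python3 go.py .457,.363,.0336,-1.14
```

```text
t 37.55 pos [0.4567 0.3618 0.0593] jaw -1.140 tilt deg [-0.13 -0.11] F [-0.13 -0.09 -0.97] w 0.0300 q [ 0.48  0.73  1.67 -0.    0.74  1.62]
.457,.363,.0336,-1.14 d mm [ 0.8 -1.  25.7] rot [ 0.   0.2 -0. ]
```

View pics/side_mz.png

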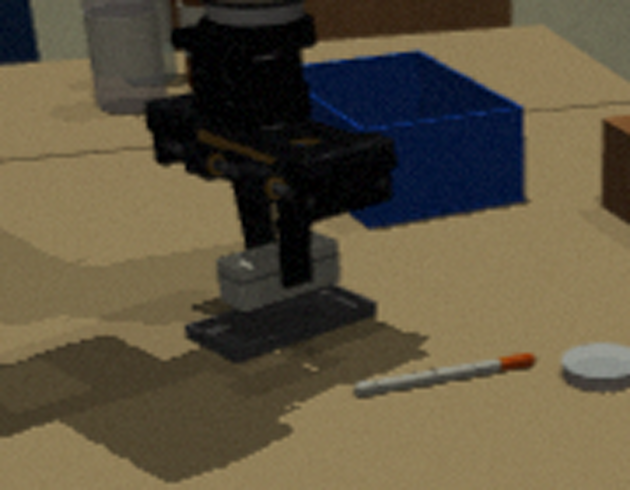

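View pics/top_mz.png

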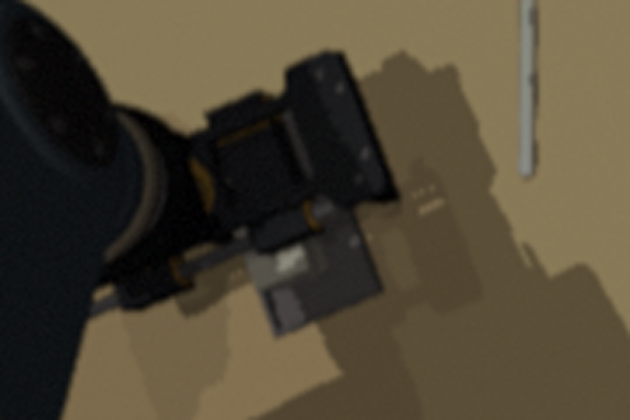

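The box is held level above the tray, with its underside at side-crop row ~300 and the tray directly below it. The top view is mostly hidden by the arm. Lower it.

Request:
step_arm:
  targets:
    - {"dx":0.001,"dy":-0.001,"dz":0.01,"rx":0,"ry":0.2,"rz":0}
    - {"dx":0.001,"dy":-0.001,"dz":0.017,"rx":0,"ry":0.2,"rz":0}
    - {"dx":0.001,"dy":-0.001,"dz":0.022,"rx":0,"ry":0.2,"rz":0}
    - {"dx":0.001,"dy":-0.001,"dz":0.0243,"rx":0,"ry":0.2,"rz":0}
    - {"dx":0.001,"dy":-0.001,"dz":0.0243,"rx":0,"ry":0.2,"rz":0}

```text
time: 38.17
position: [0.4571, 0.3631, 0.0349]
tool_rot: [0.977, 0.214, 0.0, 0.0]
ft_force: [0.4, 0.4, -0.8]
grip_width: 0.03
```

Request:
step_arm:
  targets:
    - {"dx":0,"dy":0,"dz":0.0004,"rx":0,"ry":0,"rz":0}
    - {"dx":0,"dy":0,"dz":0.0007,"rx":0,"ry":0,"rz":0}
    - {"dx":0,"dy":0,"dz":0.001,"rx":0,"ry":0,"rz":0}
    - {"dx":0,"dy":0,"dz":0.0012,"rx":0,"ry":0,"rz":0}
    - {"dx":0,"dy":0,"dz":0.0012,"rx":0,"ry":0,"rz":0}

```text
time: 38.8
position: [0.4571, 0.3631, 0.0337]
tool_rot: [0.977, 0.214, 0.0, 0.0]
ft_force: [-0.3, -0.5, -0.9]
grip_width: 0.0298
```

Request:
step_arm:
  targets:
    - {"dx":0,"dy":0,"dz":0.0002,"rx":0,"ry":0,"rz":0}
    - {"dx":0,"dy":0,"dz":0.0004,"rx":0,"ry":0,"rz":0}
    - {"dx":0,"dy":0,"dz":0.0006,"rx":0,"ry":0,"rz":0}
    - {"dx":0,"dy":0,"dz":0.0008,"rx":0,"ry":0,"rz":0}
    - {"dx":0,"dy":0,"dz":0.0008,"rx":0,"ry":0,"rz":0}

```text
time: 39.42
position: [0.4572, 0.3631, 0.0336]
tool_rot: [0.977, 0.214, 0.001, 0.0]
ft_force: [-0.3, -1.3, 6.1]
grip_width: 0.0297
```

Contact at 6.1 N. Release, rise and back away, then verify.

Request:
step_arm:
  targets:
    - {"dx":0,"dy":0,"dz":0,"rx":0,"ry":0,"rz":0}
    - {"dx":0,"dy":0,"dz":0,"rx":0,"ry":0,"rz":0}
    - {"dx":0,"dy":0,"dz":0,"rx":0,"ry":0,"rz":0}
    - {"dx":0,"dy":0,"dz":0,"rx":0,"ry":0,"rz":0}
    - {"dx":0,"dy":0,"dz":0,"rx":0,"ry":0,"rz":0}
  gripper: 0.55

```text
time: 40.05
position: [0.4572, 0.3631, 0.0335]
tool_rot: [0.977, 0.214, 0.0, 0.0]
ft_force: [-0.7, -0.2, -1.1]
grip_width: 0.0479
```

Request:
step_arm:
  targets:
    - {"dx":0,"dy":0,"dz":-0.01,"rx":0,"ry":0,"rz":0}
    - {"dx":0,"dy":0,"dz":-0.03,"rx":0,"ry":0,"rz":0}
    - {"dx":0,"dy":0,"dz":-0.07,"rx":0,"ry":0,"rz":0}
    - {"dx":0,"dy":0,"dz":-0.12,"rx":0,"ry":0,"rz":0}
    - {"dx":0,"dy":0,"dz":-0.17,"rx":0,"ry":0,"rz":0}

```text
time: 40.67
position: [0.4568, 0.3631, 0.2056]
tool_rot: [0.977, 0.214, 0.001, 0.0]
ft_force: [0.6, 0.4, 0.0]
grip_width: 0.0478
```

```bash
python3 go.py .2,.6,.26,-1.14
```

```text
t 40.67 pos [0.4568 0.3631 0.2056] jaw -1.140 tilt deg [ 0.07 -0.02] F [0.62 0.38 0.01] w 0.0478 q [ 0.48  0.52  1.58 -0.    1.05  1.62]
.2,.6,.26,-1.14 d mm [-134.3 -322.5  -54.8] rot [ 0.  -0.1  0. ]
```

Request:
step_arm:
  targets:
    - {"dx":-0.015,"dy":-0.035,"dz":-0.01,"rx":0,"ry":0,"rz":0}
    - {"dx":-0.035,"dy":-0.085,"dz":-0.02,"rx":0,"ry":0,"rz":0}
    - {"dx":-0.056,"dy":-0.135,"dz":-0.03,"rx":0,"ry":0,"rz":0}
    - {"dx":-0.077,"dy":-0.185,"dz":-0.04,"rx":0,"ry":0,"rz":0}
    - {"dx":-0.1,"dy":-0.23,"dz":-0.05,"rx":0,"ry":0,"rz":0}

```text
time: 41.3
position: [0.2683, 0.5314, 0.2564]
tool_rot: [0.977, 0.214, 0.001, -0.0]
ft_force: [0.1, 0.3, 0.8]
grip_width: 0.0478
```

Request:
step_arm:
  targets:
    - {"dx":-0.02,"dy":-0.04,"dz":0,"rx":0,"ry":0,"rz":0}
    - {"dx":-0.03,"dy":-0.07,"dz":0,"rx":0,"ry":0,"rz":0}
    - {"dx":-0.035,"dy":-0.09,"dz":0,"rx":0,"ry":0,"rz":0}
    - {"dx":-0.035,"dy":-0.09,"dz":0,"rx":0,"ry":0,"rz":0}
    - {"dx":-0.035,"dy":-0.09,"dz":0,"rx":0,"ry":0,"rz":0}

```text
time: 41.92
position: [0.1997, 0.5978, 0.2563]
tool_rot: [0.977, 0.213, 0.001, 0.0]
ft_force: [0.6, -0.4, -0.8]
grip_width: 0.0476
```

```bash
python3 snap.py z top side; python3 - <<'E'
from h import *
for n in("top_z.npz","side_z.npz"):
    c=load(n);P=cloud(c)
    m=((P[...,2]>.017)&(P[...,2]<.09)&(P[...,0]>.3)&(P[...,0]<.74)&(abs(P[...,1])<.45)&(c["depth"]>0)).astype(np.uint8)
    k,lab,st,ce=cv2.connectedComponentsWithStats(m)
    for i in range(1,k):
        if st[i,4]<12: continue
        Q=P[lab==i]; zt=np.percentile(Q[:,2],95); T=Q[Q[:,2]>zt-.006]
        r=cv2.minAreaRect((T[:,:2]*1000).astype(np.float32))
        print(n[:4],ce[i].round(0),st[i,4],"ztop %.3f"%zt,"topc",T[:,:2].mean(0).round(4),"rect",np.round(r[1],0),round(r[2],1))
E
```

```text
top_ [335. 181.] 314 ztop 0.042 topc [ 0.678  -0.0127] rect [36. 36.] 48.9
top_ [310. 183.] 347 ztop 0.058 topc [0.6685 0.0371] rect [36. 35.] 1.0
top_ [433. 199.] 403 ztop 0.029 topc [ 0.6456 -0.21  ] rect [43. 44.] 88.1
top_ [139. 289.] 844 ztop 0.037 topc [0.4587 0.3618] rect [84. 31.] 25.8
top_ [528. 290.] 218 ztop 0.064 topc [ 0.4675 -0.385 ] rect [16. 13.] 41.2
top_ [504. 294.] 182 ztop 0.041 topc [ 0.4596 -0.3414] rect [17. 18.] 35.3
top_ [387. 310.] 187 ztop 0.060 topc [ 0.4252 -0.1142] rect [15. 15.] 0.9
side [230. 184.] 393 ztop 0.037 topc [0.4576 0.3574] rect [88. 33.] 23.8
side [370. 229.] 670 ztop 0.056 topc [0.6665 0.0325] rect [36. 35.] 66.3
side [268. 291.] 407 ztop 0.059 topc [ 0.4242 -0.1171] rect [20. 14.] 73.6
side [417. 302.] 485 ztop 0.031 topc [ 0.6432 -0.2105] rect [41. 40.] 5.7
side [346. 396.] 478 ztop 0.042 topc [ 0.4574 -0.3449] rect [14. 17.] 33.8
side [368. 418.] 756 ztop 0.064 topc [ 0.465  -0.3888] rect [16. 16.] 35.8
```

View pics/top_z.png

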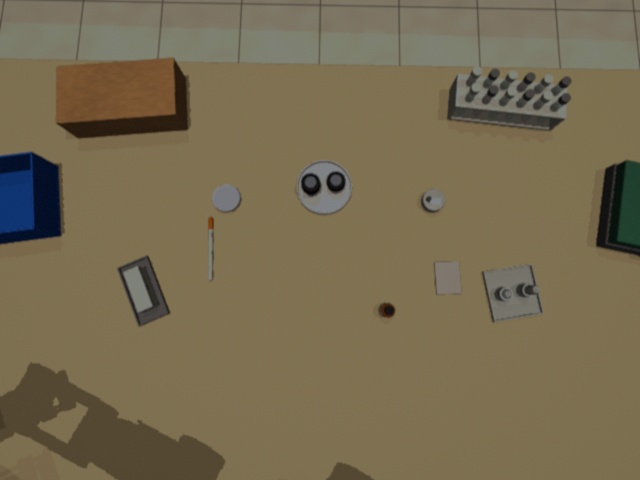

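View pics/side_z.png

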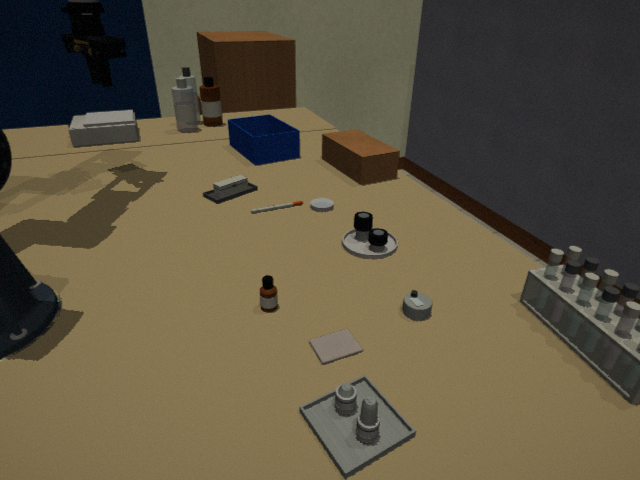

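Both final pictures show everything in place:
- **Eyepieces:** upright in the dish, top view (311,184) and (336,181).
- **Objectives:** upright in the square tray, top view (505,294) and (529,290).
- **Slide box:** flat in the long tray at (139,289).
- **Oil bottle:** unmoved at (387,310).

All tops are about 3 mm higher than at the start, which matches the tray floor.

```bash
python3 -c "
from rig import robot
print(robot.hand_in())"
```

```text
the job is handed in; nothing more can be done
None
```

All five parts are in their trays and I handed the job in at about 42 s of the 128 s limit. I went in the order asked: both objectives, then both eyepieces, then the slide box. Each was lowered until I felt light contact with the tray floor (about 4–6 N) before release.

| Part | Final position (x, y), m | Result |
|---|---|---|
| Long objective | (0.467, -0.387) | upright in the square tray |
| Short objective | (0.459, -0.343) | upright in the square tray |
| Tall eyepiece | (0.668, 0.035) | upright in the round dish |
| Short eyepiece | (0.678, -0.014) | upright in the round dish |
| Slide box | (0.458, 0.360) | flat in the long tray, turned about 0.44 rad to the tray's 0.43 |
| Oil bottle | (0.425, -0.116) | not moved, within 1 mm of its start |

The last check from both cameras showed every part fully inside its rim. Top heights had risen by about 3 mm, which matches the tray floor. The arm was clear of everything.

- **Camera disagreement:** the two cameras disagreed by 2–5 mm in y, and the tray margins are larger than that.
- **Merged eyepieces:** in the side view the two eyepieces merged into one blob, so the short one's position comes from the top view only; the side picture shows it upright.
- **Refused command:** the first move command was refused because some values were missing. Nothing moved, and I resent it.

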